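Screw the hose elbow into the carving bench's air outlet

ROBOT

A 7-joint arm with a two-finger parallel gripper is mounted at the origin on the work surface. World frame = base frame: x ahead of the robot, y to its left, z up, the work surface at z = 0. Lengths are in m, angles in degrees, forces in N, time in s.
With the tool pointing down it reaches from about 0.425 to 0.875 m from the base axis. Payload 8.4 kg.
Tool frame: the origin (TCP) lies at the very end of the fingers, on their centre line; the grasp point (between the pads) lies 19 mm behind it (arm.hold_point_z is the distance from the TCP to the grasp point, in m); y points along the fingers, x is the direction in which the jaws open and shut, and the axes are right-handed (so a half turn about y gives the same grasp; the last joint's range is limited). The gripper opens to 85 mm and grips with 20 to 120 N. Pads are 22 mm wide; open, the fingers measure 114 mm over their backs; the gripper's body (76 mm by 85 mm) begins 54 mm behind the grasp point. The pads swing forward as they close: fully open they stand 13 mm farther back than shut.
Start: joints at [-79.137, 19.091, 2.286, 83.961, -0.768, 76.965, -3.352], TCP at [0.185, 0.623, 0.231] pointing down, gripper open.
Joint ranges: [-147.57, 147.57], [-21.85, 119.76], [-74.77, 79.35], [14.55, 137.4], [-85.83, 265.84], [4.83, 119.75], [-152.11, 152.11]. Speed limits (degrees/s): [127.2, 127.2, 159.86, 159.86, 180, 180, 180].

INTERFACE

Orientations are given as [roll, pitch, yaw] about the fixed x, y, z axes, in that order (R = Rz(yaw) Ry(pitch) Rx(roll)).
In Python, from rig import status, vision, arm gives the robot as it stands.
- The arm moves only by the shell command python3 -m handwheel 'ROWS' [FORCE]. ROWS is JSON, a list of rows, each a list of 7 numbers: the shift along the tool's x, y, z in cm, then the turn, a rotation vector about the tool's x, y, z in rad, then the closure, from -1 (fully open) to 1 (shut). In form: [[dx, dy, dz, ax, ay, az, hand], ...]. A call has 1 to 5 rows; each row shifts and turns the pose as measured when the row begins, along the tool's axes as they then stand; what a row does not reach is not made up. A row lasts 1/10 s, in which the tool goes at most 50 mm and 8.59 degrees, less where a joint would pass 70% of its speed; a pose out of reach is approached as far as the arm can. A call is refused whole if a number of a shift passes 5 or a number of a turn 0.15, either way. A call with a gripper value outside its range is refused whole. The fingers move at their own pace and stop on an object; FORCE is the grip in N (left out, the last holds). Time passes only in rows, so rows that do not move let the fingers close. It gives the time, the measured TCP pose, the force and the opening at its end, in the units of the state.
- status.read_state(): the state, without advancing time (a new reading comes with each control period).
- vision.capture(name): name is "scene" or "top"; returns the picture (400x640x3 uint8, red, green, blue); there is no depth.
- vision.camera_model(name): a dict with "fov_y" (degrees; the focal length in pixels is half the picture's height over the tangent of half this angle, whatever the lens; pixels are square), "cx", "cy" (the principal point, pixels), "R" (3x3) and "t" (3): a world point X has camera coordinates R X + t. Camera axes: x right, y down, z forward; pixel columns grow to the right and rows downward; lengths in m; the calibration is good to about 2 mm. A picture is of the moment at which its call begins. camera_model takes no time and is no camera call.
- arm.sign_off(): hands the job in, once; it reports no verdict.
Trained networks look in the newest picture that a camera, given by its name, has taken for a name from the list of things; names that differ only in an ending like _2 or _b are one class to them, and where a whole thing is asked for, a point or a joint stands for the part that bears it (a point fixed in the world has none). Each returns a list of dicts, best first, with "p" (0 to 1); they miss things now and then, are a little off and sometimes report something else, mostly with a low value. They report only what shows in the picture. A call takes as long as a camera call.
- vision.spot_in(query, camera): "rect" ([left, top, width, height] in pixels, round what is visible of it).
- vision.landmark_of(query, camera): "pixel" ([row, column] in pixels: a listed point, or the origin of a listed thing).
The state is a dict: "t": time; "q": joint angles; "joint_velocities": joint speeds; "effort": joint torques, N m; "position": TCP position; "orientation": TCP orientation; "force": force on the tool from outside, world axes, zero at the start; "torque": the same for the moment, N m; "grip_width": finger opening in m.
Only numpy, scipy, OpenCV 4.12 (cv2) and the standard library are available. Lean on these libraries where they do the work, as an engineer would, in place of code of your own. Each camera call takes 0.05 s, during which the arm holds its last target.

TASK

Fit the loose brass hose elbow to the carving bench's slanted air outlet: take it out of the wooden block, push its two-lug shank into the outlet with the barb over the slot by the white dot, then screw it clockwise until it draws down on the rubber seal and tightens, stopping with the barb pointing at the red mark. Let go of it there, and leave the gouges, the mallet and the carved panel where they are.

Things in the scene. Friction and masses are not known exactly. Their poses are not given: they have to be found in the camera images.
- fitting: Loose brass hose elbow, 0.2-0.33 kg, standing upright in the wooden block. Origin: centre of its round flange's underside (flange diameter 50, 5 thick, rests on the block's top); +z: its axis, upward; +x: where the barb points. Square body above the flange, 28 (x) by 26 (y), z 5 to 50: grip it across its flat y faces. Barb diameter 16 over ridges, leaves the +x face at z 16.
- barb_tip (a point): End of the hose barb on its centre line: 58 mm along +x and 16 mm along +z from the elbow's origin.
- nose (a point): Lower end of the elbow's shank, on its axis, 32 mm below the flange's underside. Shank diameter 24, tapering over the last 5 mm to 18. Two thread lugs stand out from it at +x and -x (in line with the barb), each 9 wide, out to radius 18, from 19 to 28 mm below the flange.
- port: Clamped female fitting (air outlet), fixed: brass collar, diameter 58, in a steel clamp on a stand, mouth 125 mm above the bench. Origin: centre of the collar's top face; +z: screw axis, out of the mouth, leaning 30 degrees from upright towards the robot's side; +x: to the red mark. Bore diameter 26.4. Clockwise (looking into the mouth) tightens; friction holds the elbow where it is left.
- slot (a point): Centre of the right entry slot for a lug, in the collar's face 16.5 mm from the axis, by a white dot on the rim, 75 degrees anticlockwise of the red mark looking into the mouth; over 11 mm wide, out to radius 19.9. An equal slot lies oppo the elbow also enters the wrong way round, and then ends with the barb opposite the mark. The flange cannot reach the seal unless the lugs enter the slots.
- seal (a joint): Springy black rubber seal ring on the collar's face (diameter 42 to 49): how far it is pressed in, 0 to 0.0028 m. Free, it stands 3 mm above the face, and an elbow pushed in rests on it. It takes 3 N to start and 7 N to press flush. From the slot, the elbow turns freely for about 30 degrees, then draws down 3.9 mm per radian; at the mark the flange just meets the face. 15 degrees beyond, turning takes 0.8 N m and it soon jams.
- mark (a point): Outer end of the red mark, a pointer on the collar's rim, 42 mm from the port's axis along the port's +x, level with the collar's face.
- rack: Fixed block of light wood, 110 x 140 x 50 high, origin at the centre of its underside; a round through hole of diameter 40 in its middle, in which the elbow's shank hangs with about 2 mm of play.
- gouge_a: Carving gouge with a pale handle, about 250 long and 27 thick, lying on the bench; origin on the bench under the ferrule, handle along +x (125), blade along -x. Leave it alone.
- gouge_b: Carving gouge with an orange-brown handle, same shape and size as the other. Leave it alone.
- mallet: Carver's square-headed mallet lying down: head 100 x 65 x 70 high, origin under the head, wooden handle 28 thick along -y out to 250. Leave it alone.
- panel: Carved oak panel lying flat, 150 x 340 x 18, relief up to 12 higher; origin at the centre of its underside. Leave it alone.

How it is judged (in metres and radians):
On the way:
1. the elbow is pushed into the outlet, flange down on the seal, its barb still over the slot by the white dot, not yet screwed in (x of fitting in the frame of port between -0.003 and 0.003 m and y of fitting in the frame of port between -0.003 and 0.003 m and angle between the z axis of fitting and the z axis of port, either way round below 0.09 rad and z of fitting in the frame of port below 0.006 m and y of barb_tip in the frame of port above 0.035 m), for 0.1 s.
At the end, for the whole second after the job is handed in: The elbow sits in the outlet, on its axis within 3 mm and 5 degrees, drawn down so that its flange is less than 2.4 mm above the collar's face, its barb pointing at the red mark within about 12 degrees (12 mm sideways at the barb's end), at rest (x of fitting in the frame of port between -0.003 and 0.003 m and y of fitting in the frame of port between -0.003 and 0.003 m and angle between the z axis of fitting and the z axis of port, either way round below 0.09 rad and z of fitting in the frame of port between -0.002 and 0.0024 m and y of barb_tip in the frame of port between -0.012 and 0.012 m and x of barb_tip in the frame of port above 0.04 m and linear speed of fitting below 0.01 m/s and angular speed of fitting below 0.1 rad/s); the robot touches nothing.
It fails at once if the gouge (gouge_a) is shifted by more than 25 mm (distance of gouge_a from where it was at the start of the episode above 0.025 m).
It fails at once if the gouge (gouge_b) is shifted by more than 25 mm (distance of gouge_b from where it was at the start of the episode above 0.025 m).
It fails at once if the mallet (mallet) is shifted by more than 25 mm (distance of mallet from where it was at the start of the episode above 0.025 m).
It fails at once if the panel (panel) is shifted by more than 25 mm (distance of panel from where it was at the start of the episode above 0.025 m).
It also fails if it takes over 51 s, if anything falls off the work surface, if the arm or the gripper's body presses on something with over 40 N, if the wrist force passes 120 N, or if a joint passes its speed limit or range.

## Working session

There is one attempt and no reset: what is moved stays moved. The work goes in short steps, Python scripts to look and compute and a shell command to move; the robot and the scene stay as the last step left them, time stands still between calls to the robot, and variables do not carry over. Pictures are saved under pics/ and viewed, and the job is handed in when it is done.

```bash
ls; mkdir -p pics; python3 - <<'E'
from rig import status, vision, arm
import cv2
print(status.read_state()); print(arm.hold_point_z)
for n in("scene","top"):
    im=vision.capture(n); cv2.imwrite(f"pics/{n}0.png",im[:,:,::-1]); print(vision.camera_model(n))
    for q in ("fitting","barb_tip","port","slot","mark","rack"):
        print(n,q,[(r["pixel"],round(r["p"],2)) for r in vision.landmark_of(q,n)][:3])
E
```

```text
pics
{'t': 0.0, 'q': array([-79.13672066,  19.13195341,   2.28532952,  84.0108932 ,
        -0.76738963,  76.96687095,  -3.35245343]), 'joint_velocities': array([-0.03259686,  0.0293325 ,  0.00872402,  0.01672451,  0.00298555,
       -0.03390063,  0.02010151]), 'effort': array([ 1.10105002e-04, -6.58559918e+01,  1.36516649e+00, -4.05571568e+01,
        1.66515849e-02,  1.23572373e-02,  2.43447118e-05]), 'position': array([0.18502715, 0.62262596, 0.23042068]), 'orientation': array([-90.00701517,   0.09421539,  73.45073526]), 'force': array([-0.66084906, -0.1103439 ,  0.06001391]), 'torque': array([-0.03458305,  0.00729793,  0.04226784]), 'grip_width': 0.08547456479476759}
0.0187
{'fov_y': 54.84642032406946, 'cx': 316.58219774816786, 'cy': 197.26280135070473, 'R': array([[ 5.03378642e-01,  8.64065678e-01, -6.69061631e-04],
       [ 6.27807485e-01, -3.66273540e-01, -6.86805253e-01],
       [-5.93689906e-01,  3.45303053e-01, -7.26841177e-01]]), 't': array([-0.32261689, -0.31090618,  1.65379947])}
scene fitting [([223.2, 245.8], 0.61)]
scene barb_tip [([231.6, 239.9], 0.76)]
scene port []
scene slot [([156.8, 357.6], 0.74)]
scene mark [([162.5, 361.1], 0.65)]
scene rack [([229.8, 244.4], 0.8)]
{'fov_y': 44.3407244891483, 'cx': 316.75950306616767, 'cy': 193.9780610439242, 'R': array([[-0.02398256, -0.9995368 , -0.01873534],
       [-0.99087961,  0.0262522 , -0.13216814],
       [ 0.13259877,  0.01539473, -0.99105024]]), 't': array([0.02973214, 0.6631631 , 1.26351442])}
top fitting [([235.7, 404.1], 0.68)]
top barb_tip [([216.5, 409.9], 0.78)]
top port [([240.3, 238.8], 0.84)]
top slot [([238.3, 229.5], 0.75)]
top mark [([228.5, 240.8], 0.77)]
top rack [([239.5, 400.4], 0.63), ([213.4, 409.1], 0.32)]
```

```bash
python3 - <<'E'
import cv2
a=cv2.imread("pics/scene0.png");b=cv2.imread("pics/top0.png")
cv2.imwrite("pics/t1.png",cv2.resize(b[140:340,190:490],None,fx=2.6,fy=2.6,interpolation=cv2.INTER_CUBIC))
cv2.imwrite("pics/s1.png",cv2.resize(a[100:300,190:430],None,fx=3,fy=3,interpolation=cv2.INTER_CUBIC))
E
```

```text
(no output)
```

View pics/scene0.png

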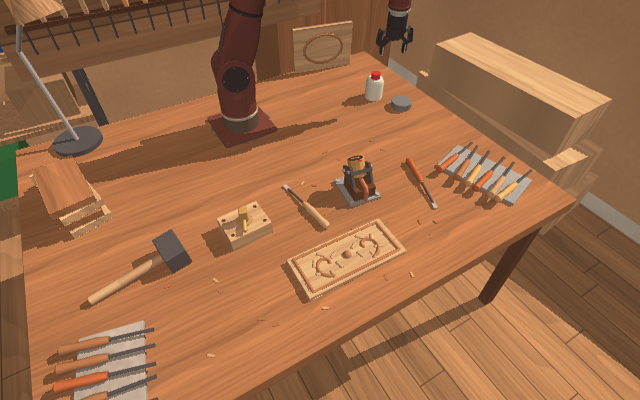

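View pics/top0.png

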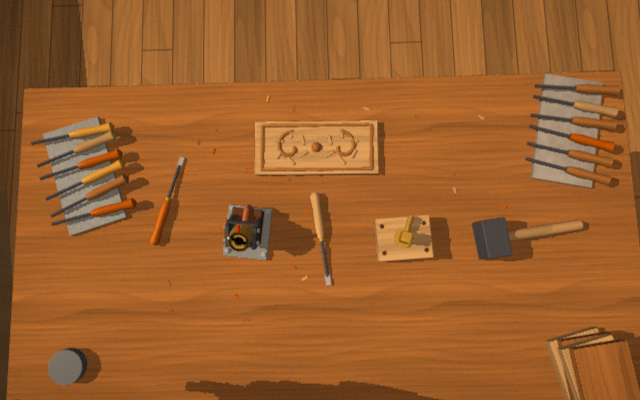

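```bash
sleep 1
```

```text
(no output)
```

View pics/t1.png

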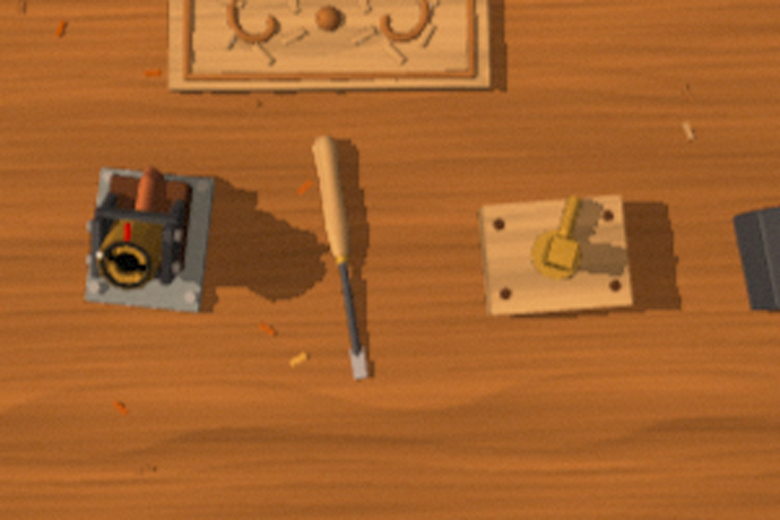

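View pics/s1.png

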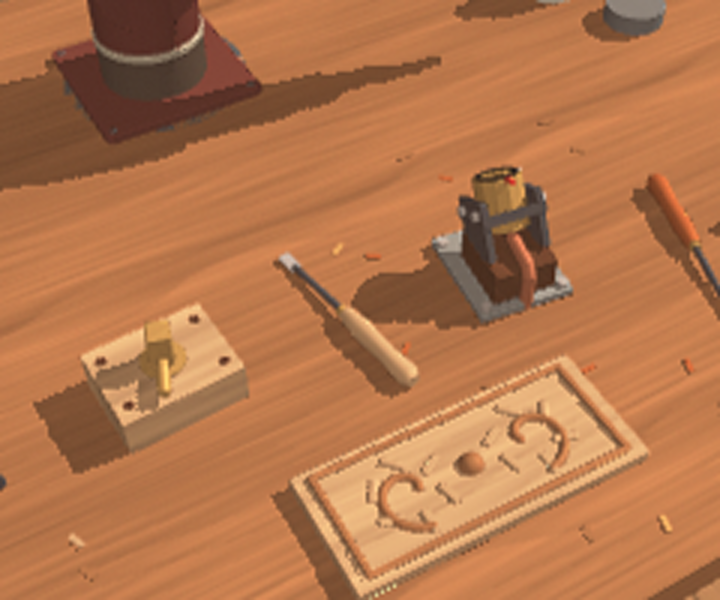

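```bash
cat > h.py <<'E'
import numpy as np, cv2
from scipy.optimize import least_squares
from scipy.spatial.transform import Rotation as Rot
from rig import status, vision, arm
CM={n:vision.camera_model(n) for n in("scene","top")}
def proj(n,X):
    c=CM[n];X=np.atleast_2d(X);f=200/np.tan(np.radians(c["fov_y"]/2))
    p=X@c["R"].T+c["t"];return np.c_[f*p[:,0]/p[:,2]+c["cx"],f*p[:,1]/p[:,2]+c["cy"]] # col,row
def onplane(n,rc,z):
    c=CM[n];f=200/np.tan(np.radians(c["fov_y"]/2))
    d=c["R"].T@np.array([(rc[1]-c["cx"])/f,(rc[0]-c["cy"])/f,1]);o=-c["R"].T@c["t"]
    return o+d*(z-o[2])/d[2]
def portpose(v): # x,y,phi(az of lean),psi(mark angle about axis)
    x,y,phi,psi=v[:4]
    z=np.array([np.sin(np.pi/6)*np.cos(phi),np.sin(np.pi/6)*np.sin(phi),np.cos(np.pi/6)])
    e=np.array([np.cos(psi),np.sin(psi),0]); xx=e-z*(e@z); xx/=np.linalg.norm(xx)
    return np.array([x,y,.125]),np.c_[xx,np.cross(z,xx),z]
def ring(r,z,n=60):
    a=np.linspace(0,2*np.pi,n);return np.c_[r*np.cos(a),r*np.sin(a),0*a+z]
E
python3 - <<'E'
from h import *
print("port top",onplane("top",[240.3,238.8],.125))
print("rack top",onplane("top",[239.5,400.4],0),"fit top z50",onplane("top",[235.7,404.1],.05),"barb z66",onplane("top",[216.5,409.9],.066))
print("fit scene z50",onplane("scene",[223.2,245.8],.05),"barb",onplane("scene",[231.6,239.9],.066))
s75=np.radians(75)
obs=[("top",[0,0,0],[240.3,238.8]),("top",16.5e-3*np.array([np.cos(s75),np.sin(s75),0]),[238.3,229.5]),("top",[.042,0,0],[228.5,240.8]),
("scene",16.5e-3*np.array([np.cos(s75),np.sin(s75),0]),[156.8,357.6]),("scene",[.042,0,0],[162.5,361.1])]
def res(v):
    o,R=portpose(v); r=[]
    for n,l,p in obs:
        q=proj(n,o+R@np.array(l))[0]; r+=[q[0]-p[1],q[1]-p[0]]
    return r
s=least_squares(res,[.52,.2,np.pi,0],loss="soft_l1")
print(s.x,np.degrees(s.x[2:]),np.round(res(s.x),1))
o,R=portpose(s.x)
a=cv2.imread("pics/top0.png");b=cv2.imread("pics/scene0.png")
def draw(img,n,x0,y0,w,h,k,lines,out):
    im=cv2.resize(img[y0:y0+h,x0:x0+w],None,fx=k,fy=k,interpolation=cv2.INTER_CUBIC)
    for X,c in lines:
        q=((proj(n,X)-[x0,y0]+.5)*k).round().astype(int); cv2.polylines(im,[q],False,c,1)
    return im
L=[((o+ring(.029,0)@R.T),(255,255,0)),((o+ring(.0132,0)@R.T),(255,0,255)),(o+np.array([[0,0,0],[.042,0,0]])@R.T,(0,255,0)),(o+np.array([[0,0,0],[.029*np.cos(s75),.029*np.sin(s75),0]])@R.T,(255,255,255))]
i1=draw(a,"top",215,195,60,70,6,[],0);i2=draw(a,"top",215,195,60,70,6,L,0)
i3=draw(b,"scene",330,145,60,70,6,[],0);i4=draw(b,"scene",330,145,60,70,6,L,0)
cv2.imwrite("pics/p1.png",np.hstack([i1,i2]));cv2.imwrite("pics/p2.png",np.hstack([i3,i4]))
E
```

```text
port top [0.54238841 0.20742665 0.125     ]
rack top [ 0.53904191 -0.21024102  0.        ] fit top z50 [ 0.54687676 -0.21276636  0.05      ] barb z66 [ 0.59545647 -0.22757192  0.066     ]
fit scene z50 [ 0.55779219 -0.20953297  0.05      ] barb [ 0.59270191 -0.24138123  0.066     ]
[ 0.5417489   0.20854693  3.76688635 -0.06400231] [215.82668974  -3.66706249] [-0.5  0.3  2.6  0.3 -0.3 -3.9  1.6 -0.7 -1.5 -0.4]
```

```bash
sleep 1
```

```text
(no output)
```

View pics/p1.png

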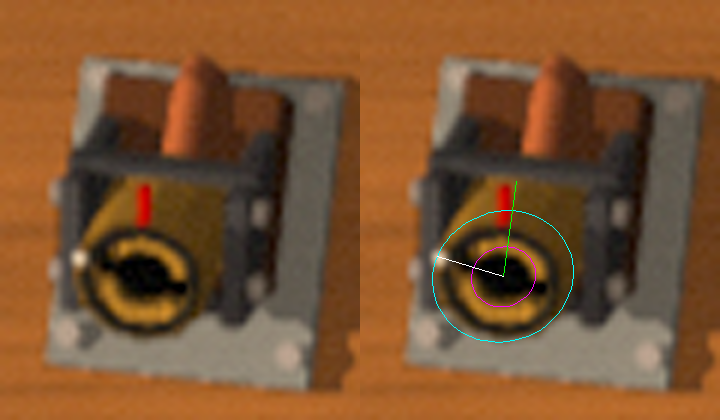

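View pics/p2.png

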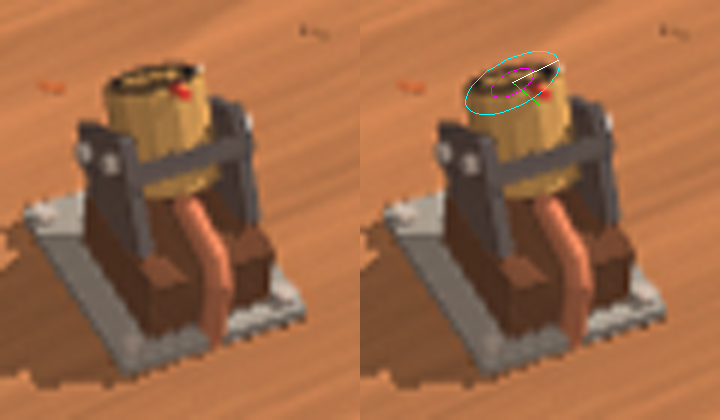

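```bash
cat > fitp.py <<'E'
from h import *
s75=np.radians(75)
tp=lambda u,v:[195+(v+.5)/6-.5,215+(u+.5)/6-.5]
sp=lambda u,v:[145+(v+.5)/6-.5,330+(u+.5)/6-.5]
c=[onplane("top",tp(*q),.01) for q in((80,57),(345,80),(310,390),(47,360))]
for i in range(4):
    d=c[(i+1)%4]-c[i];print("plate",np.linalg.norm(d),np.degrees(np.arctan2(d[1],d[0])))
dot=.0275*np.array([np.cos(s75),np.sin(s75),0])
obs=[("top",[0,0,.003],tp(139,281)),("top",dot,tp(78,258)),("top",[.042,0,0],tp(144,184)),
("scene",[0,0,.003],sp(152,79)),("scene",dot,sp(200,70)),("scene",[.042,0,0],sp(181,97))]
def res(v):
    o,R=portpose(v); r=[]
    for n,l,p in obs:
        q=proj(n,o+R@np.array(l))[0]; r+=[q[0]-p[1],q[1]-p[0]]
    return r
s=least_squares(res,[.53,.2,np.pi,0],loss="soft_l1")
print(s.x,np.degrees(s.x[2:]),np.round(res(s.x),1))
a=cv2.imread("pics/top0.png");b=cv2.imread("pics/scene0.png")
def draw(img,n,x0,y0,w,h,k,lines):
    im=cv2.resize(img[y0:y0+h,x0:x0+w],None,fx=k,fy=k,interpolation=cv2.INTER_CUBIC)
    for X,cc in lines:
        q=((proj(n,X)-[x0,y0]+.5)*k).round().astype(int); cv2.polylines(im,[q],False,cc,1)
    return im
def show(v,out):
    o,R=portpose(v)
    L=[((o+ring(.029,0)@R.T),(255,255,0)),((o+ring(.0245,.003)@R.T),(0,255,255)),((o+ring(.0132,0)@R.T),(255,0,255)),(o+np.array([[.029,0,0],[.042,0,0]])@R.T,(0,255,0)),(o+np.array([[0,0,0],dot])@R.T,(255,255,255))]
    cv2.imwrite(out,np.hstack([draw(a,"top",215,195,60,70,6,L),draw(b,"scene",330,145,60,70,6,L)]))
show(s.x,"pics/p3.png")
print(portpose(s.x))
E
python3 fitp.py; sleep 1
```

```text
plate 0.12171741308216277 -96.45661452134807
plate 0.14048439589172326 172.88582381918064
plate 0.11955170720002357 82.19836351697461
plate 0.1376701671119868 -6.212566817927347
[ 0.54168664  0.20910631  3.16273668 -0.1073852 ] [181.21146368  -6.15271855] [ 0.2 -0.2 -0.1 -0.5  0.2  0.1 -0.2 -0.4 -0.2 -0.3  0.4 -0.6]
(array([0.54168664, 0.20910631, 0.125     ]), array([[ 0.85946902,  0.10688665, -0.49988824],
       [-0.12945853,  0.99152849, -0.01057123],
       [ 0.4945235 ,  0.07380044,  0.8660254 ]]))
```

View pics/p3.png

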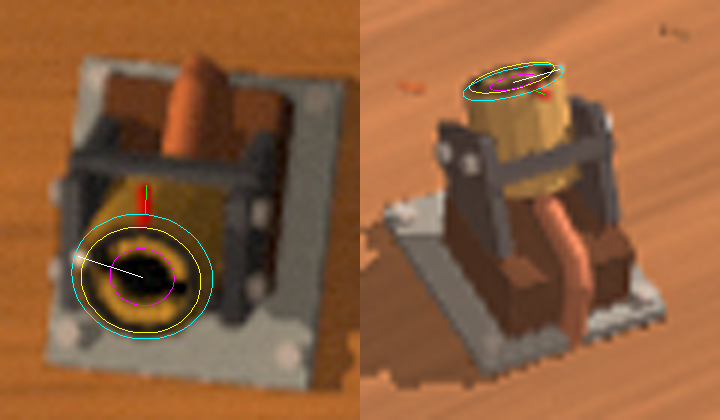

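```bash
cat >> fitp.py <<'E'
s2=least_squares(lambda w:res([w[0],w[1],w[2]+np.pi,w[2]]),[.54,.21,-.1],loss="soft_l1")
w=s2.x;v=[w[0],w[1],w[2]+np.pi,w[2]]
print("constrained",v,np.degrees(w[2]),np.round(res(v),1),s.cost,s2.cost);show(v,"pics/p4.png")
E
python3 fitp.py; sleep 1
```

```text
plate 0.12171741308216277 -96.45661452134807
plate 0.14048439589172326 172.88582381918064
plate 0.11955170720002357 82.19836351697461
plate 0.1376701671119868 -6.212566817927347
[ 0.54168664  0.20910631  3.16273668 -0.1073852 ] [181.21146368  -6.15271855] [ 0.2 -0.2 -0.1 -0.5  0.2  0.1 -0.2 -0.4 -0.2 -0.3  0.4 -0.6]
(array([0.54168664, 0.20910631, 0.125     ]), array([[ 0.85946902,  0.10688665, -0.49988824],
       [-0.12945853,  0.99152849, -0.01057123],
       [ 0.4945235 ,  0.07380044,  0.8660254 ]]))
constrained [np.float64(0.5414019845767729), np.float64(0.2089335952600216), np.float64(3.010424098206338), np.float64(-0.13116855538345512)] -7.515404628299972 [ 0.2 -0.1  0.  -0.6 -0.   0.3 -0.2 -0.5 -0.2  0.2  0.5 -0.8] 0.6177631460618149 0.7632530180907315
```

View pics/p4.png

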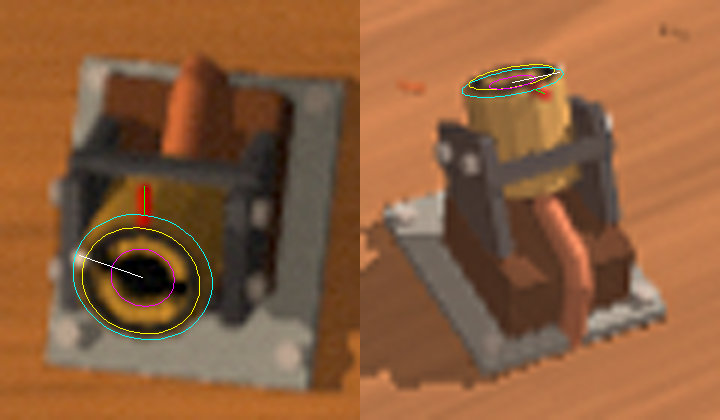

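```bash
cat > fitf.py <<'E'
from h import *
import sys
x,y,yaw=map(float,sys.argv[1:4]); yaw=np.radians(yaw)
a=cv2.imread("pics/top0.png");b=cv2.imread("pics/scene0.png")
o=np.array([x,y,.05]);R=Rot.from_euler("z",yaw).as_matrix()
def box(z):return np.array([[.014,.013,z],[.014,-.013,z],[-.014,-.013,z],[-.014,.013,z],[.014,.013,z]])
L=[(o+ring(.025,0)@R.T,(255,255,0)),(o+ring(.025,.005)@R.T,(255,255,0)),(o+box(.05)@R.T,(255,0,255)),(o+box(.005)@R.T,(255,0,255)),(o+np.array([[.014,0,.016],[.058,0,.016]])@R.T,(0,255,0))]
def draw(img,n,x0,y0,w,h,k,lines):
    im=cv2.resize(img[y0:y0+h,x0:x0+w],None,fx=k,fy=k,interpolation=cv2.INTER_CUBIC)
    for X,cc in lines:
        q=((proj(n,X)-[x0,y0]+.5)*k).round().astype(int); cv2.polylines(im,[q],False,cc,1)
    return im
A=[(l) for l in ([],L)]
cv2.imwrite("pics/"+sys.argv[4],np.vstack([np.hstack([draw(a,"top",380,205,50,40,7,l) for l in A]),np.hstack([draw(b,"scene",220,200,50,40,7,l) for l in A])]))
E
python3 fitf.py .548 -.213 -17 f1.png
sleep 1
```

```text
(no output)
```

View pics/f1.png

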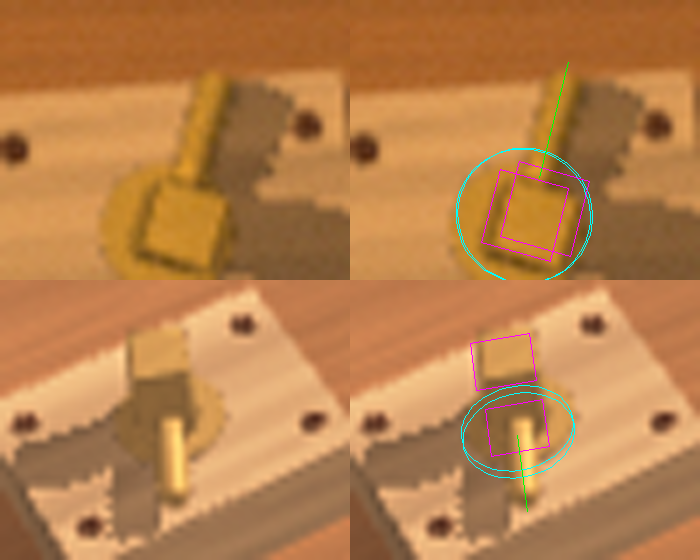

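```bash
python3 fitf.py .543 -.2105 -17 f2.png; sleep 1
```

```text
(no output)
```

View pics/f2.png

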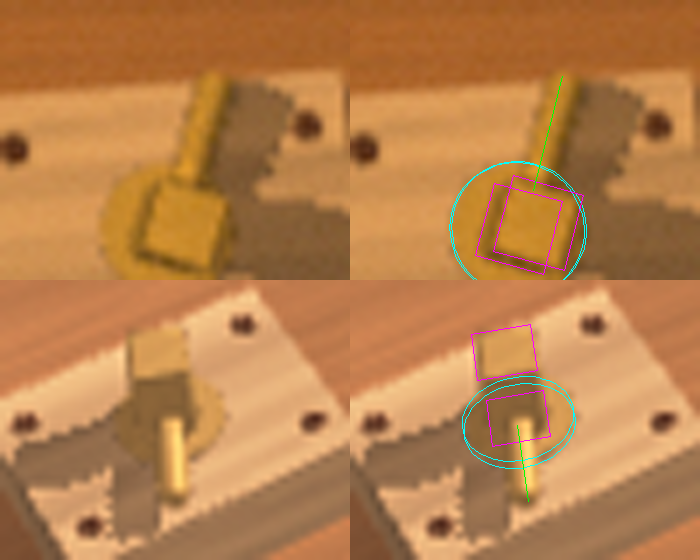

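```bash
python3 fitf.py .543 -.2105 -22 f3.png; sleep 1
```

```text
(no output)
```

View pics/f3.png

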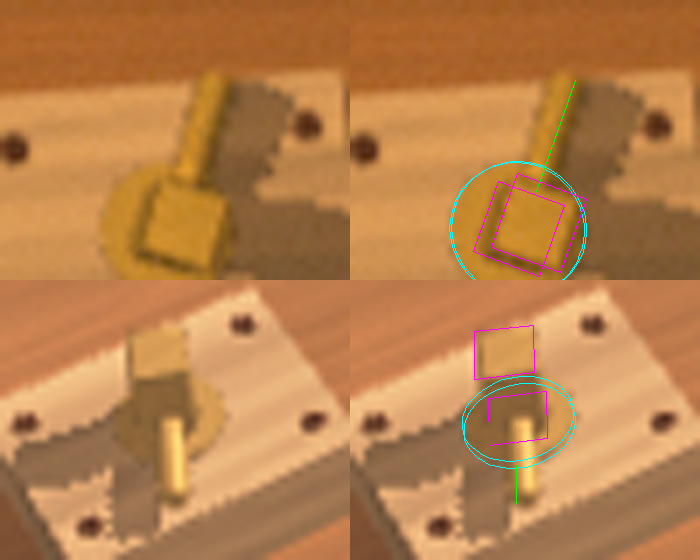

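```bash
cat > plan.py <<'E'
from h import *
def cur():
    s=status.read_state();return np.array(s["position"]),Rot.from_euler("xyz",s["orientation"],degrees=True),s
def plan(tp,tR,n=5,vmax=4.8,wmax=.149,dp=1,da=2,start=None):
    p,R,s=cur()
    if start is not None:p,R=start
    rows=[]
    for i in range(n):
        d=R.inv().apply(tp-p)*100; w=(R.inv()*tR).as_rotvec()
        k=max(1,np.linalg.norm(d)/vmax,np.linalg.norm(w)/.149)
        d=np.round(d/k,dp);w=np.round(w/k,da)
        rows.append([*map(float,d),*map(float,w)])
        p=p+R.apply(d/100);R=R*Rot.from_rotvec(w)
    for r in rows:print([float(x) for x in r])
    print("end",p.round(4),"left mm",((tp-p)*1e3).round(1),"rad",(R.inv()*tR).as_rotvec().round(3))
def down(az): # tool x azimuth az deg, y down
    a=np.radians(az);x=np.array([np.cos(a),np.sin(a),0]);y=np.array([0,0,-1.]);return Rot.from_matrix(np.c_[x,y,np.cross(x,y)])
E
python3 - <<'E'
from plan import *
p,R,s=cur();print(R.as_matrix().round(3))
plan(np.array([.44,.42,.24]),R*Rot.from_rotvec([0,.75,0]))
E
```

```text
[[ 0.285 -0.    -0.959]
 [ 0.959 -0.     0.285]
 [-0.    -1.     0.   ]]
[-1.8, -0.1, -4.4, -0.0, 0.11, 0.0]
[-1.3, -0.1, -4.6, 0.0, 0.11, -0.0]
[-0.8, -0.1, -4.7, 0.0, 0.11, -0.0]
[-0.2, -0.1, -4.8, 0.0, 0.11, -0.0]
[0.3, -0.2, -4.8, 0.0, 0.11, -0.0]
end [0.3724 0.4743 0.2373] left mm [ 67.6 -54.3   2.7] rad [ 0.   0.2 -0. ]
```

```bash
sed -i 's#k=max(1.*#kd=max(1,np.linalg.norm(d)/vmax);kw=max(1,np.linalg.norm(w)/wmax)#; s#d/k,dp#d/kd,dp#; s#w/k,da#w/kw,da#' plan.py
python3 -m handwheel '[[-1.8,-0.1,-4.4,0,0.14,0,-1],[-1.3,-0.1,-4.6,0,0.14,0,-1],[-0.8,-0.1,-4.7,0,0.14,0,-1],[-0.2,-0.1,-4.8,0,0.14,0,-1],[0.3,-0.2,-4.8,0,0.14,0,-1]]'
python3 - <<'E'
from plan import *
p,R,s=cur();print(s["t"],p,s["q"].round(1));print(R.as_matrix().round(3))
plan(np.array([.55,.1,.25]),down(-108.5))
E
```

```text
t: 1.2
position: [0.3597, 0.4636, 0.2358]
orientation: [-89.8, 0.1, 32.9]
force: [1.1, 0.5, 0.1]
grip_width: 0.0856
1.2 [0.35968075 0.4636328  0.23578428] [-68.3  11.6  13.9  93.3  -3.1  75.5 -21.1]
[[ 0.84  -0.004 -0.542]
 [ 0.542  0.002  0.84 ]
 [-0.002 -1.     0.004]]
[-0.4, -0.2, -4.8, 0.0, 0.15, -0.0]
[0.3, -0.2, -4.8, 0.0, 0.15, -0.0]
[1.0, -0.2, -4.7, 0.0, 0.15, -0.0]
[1.7, -0.2, -4.5, 0.0, 0.15, -0.0]
[2.3, -0.2, -4.2, 0.0, 0.15, -0.0]
end [0.4714 0.2509 0.2449] left mm [  78.6 -150.9    5.1] rad [ 0.003  1.717 -0.004]
```

```bash

python3 -m handwheel '[[-0.4,-0.2,-4.8,0,0.14,0,-1],[0.3,-0.2,-4.8,0,0.14,0,-1],[1.0,-0.2,-4.7,0,0.14,0,-1],[1.7,-0.2,-4.5,0,0.14,0,-1],[2.3,-0.2,-4.2,0,0.14,0,-1]]'
python3 - <<'E'
from plan import *
p,R,s=cur();print(s["q"].round(1))
plan(np.array([.545,-.1,.24]),down(-108.5))
E
```

```text
t: 1.7
position: [0.4778, 0.2434, 0.246]
orientation: [-89.8, 0.1, -9.0]
force: [1.2, 0.4, -0.9]
grip_width: 0.0852
[-56.4   5.   26.7  99.8  -2.6  75.7 -38.2]
[1.7, 0.1, -4.5, -0.0, 0.15, -0.0]
[2.3, 0.1, -4.2, -0.0, 0.15, -0.0]
[2.9, 0.0, -3.8, -0.0, 0.15, -0.0]
[3.4, 0.1, -3.3, 0.0, 0.15, -0.0]
[3.9, 0.0, -2.8, 0.0, 0.15, -0.0]
end [0.524  0.0087 0.2418] left mm [  21.  -108.7   -1.8] rad [ 0.001  0.986 -0.005]
```

```bash

python3 -m handwheel '[[1.7,0.1,-4.5,0,0.14,0,-1],[2.3,0.1,-4.2,0,0.14,0,-1],[2.9,0,-3.8,0,0.14,0,-1],[3.4,0.1,-3.3,0,0.14,0,-1],[3.9,0,-2.8,0,0.14,0,-1]]'
python3 - <<'E'
from plan import *
p,R,s=cur();print(s["q"].round(1))
plan(np.array([.542,-.2105,.17]),down(-108.5))
E
```

```text
t: 2.2
position: [0.528, -0.0006, 0.2434]
orientation: [-89.6, 0.3, -50.9]
force: [1.5, 0.4, -0.0]
grip_width: 0.0854
[-42.7   4.   40.6 101.6  -3.2  75.2 -52.2]
[3.7, 1.5, -2.6, -0.0, 0.15, -0.0]
[4.1, 1.6, -2.1, -0.0, 0.15, -0.0]
[4.3, 1.5, -1.4, -0.0, 0.15, -0.0]
[4.5, 1.6, -0.8, -0.0, 0.15, -0.0]
[2.9, 1.0, -0.0, -0.0, 0.15, -0.0]
end [ 0.5422 -0.2107  0.1697] left mm [-0.2  0.2  0.3] rad [-0.001  0.256 -0.008]
```

```bash

python3 -m handwheel '[[3.7,1.5,-2.6,0,0.14,0,-1],[4.1,1.6,-2.1,0,0.14,0,-1],[4.3,1.5,-1.4,0,0.14,0,-1],[4.5,1.6,-0.8,0,0.14,0,-1],[2.9,1.0,0,0,0.14,0,-1]]'
python3 - <<'E'
from plan import *
p,R,s=cur();print(s["q"].round(1))
plan(np.array([.542,-.2105,.16]),down(-108.5),dp=2)
E
```

```text
t: 2.7
position: [0.5452, -0.2213, 0.1714]
orientation: [-89.3, 0.5, -92.8]
force: [0.2, -0.9, 0.7]
grip_width: 0.0852
[-24.5  19.1  52.4  99.7 -17.   68.8 -60.3]
[-1.06, 1.14, -0.39, -0.01, 0.15, -0.01]
[0.0, 0.0, -0.0, -0.0, 0.12, -0.0]
[0.0, 0.0, -0.0, -0.0, 0.0, -0.0]
[0.0, 0.0, -0.0, -0.0, 0.0, -0.0]
[0.0, 0.0, -0.0, -0.0, 0.0, -0.0]
end [ 0.542  -0.2105  0.16  ] left mm [-0. -0. -0.] rad [-0.001  0.004 -0.001]
```

```bash

python3 -m handwheel '[[-1.06,1.14,-0.39,-0.01,0.14,-0.01,-1],[0,0,0,0,0.13,0,-1],[0,0,0,0,0,0,-1]]'
python3 - <<'E'
from plan import *
p,R,s=cur();print(s["q"].round(1))
plan(np.array([.542,-.2105,.064]),down(-108.5),dp=2,vmax=3)
im=vision.capture("top");cv2.imwrite("pics/g1.png",cv2.resize(im[180:290,340:480,::-1],None,fx=5,fy=5,interpolation=cv2.INTER_CUBIC))
E
```

```text
t: 3.0
position: [0.5394, -0.2182, 0.1584]
orientation: [-90.0, -0.2, -109.7]
force: [0.6, 0.2, -0.1]
grip_width: 0.0854
[-27.8  20.5  55.9 101.2 -18.   67.9 -76.4]
[-0.27, 2.99, -0.01, -0.0, -0.02, 0.0]
[-0.27, 2.99, 0.0, -0.0, -0.0, 0.0]
[-0.27, 2.99, 0.0, -0.0, -0.0, 0.0]
[-0.04, 0.47, 0.0, -0.0, -0.0, 0.0]
[-0.0, -0.0, 0.0, -0.0, -0.0, 0.0]
end [ 0.542  -0.2105  0.064 ] left mm [ 0. -0.  0.] rad [-0.    -0.001  0.004]
```

```bash
sleep 1
```

```text
(no output)
```

View pics/g1.png

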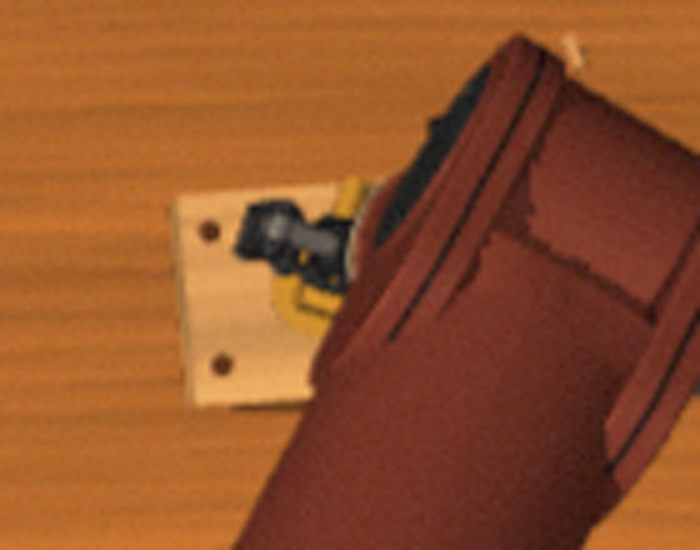

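Overshoot left it ~8 mm off in y (arm hides most of the elbow); correct laterally first, then descend.

```bash

python3 -m handwheel '[[-0.81,1.0,0,0,-0.02,0,-1],[0,0,0,0,0,0,-1],[0,0,0,0,0,0,-1]]'
python3 - <<'E'
from plan import *
p,R,s=cur();print(s["q"].round(1),p,s["orientation"])
plan(np.array([.542,-.2105,.063]),down(-108.5),dp=2,vmax=2.5)
E
```

```text
t: 3.35
position: [0.5433, -0.2078, 0.1479]
orientation: [-90.0, -0.1, -107.6]
force: [-0.9, 0.1, 0.0]
grip_width: 0.0852
[-28.   20.9  54.9 101.9 -18.4  66.8 -75.1] [ 0.54325232 -0.20775306  0.14787724] [ -89.95906978   -0.1336893  -107.5606691 ]
[0.08, 2.5, -0.01, -0.0, 0.02, 0.0]
[0.08, 2.5, -0.01, -0.0, -0.0, 0.0]
[0.09, 2.5, -0.01, -0.0, -0.0, 0.0]
[0.03, 0.99, -0.01, -0.0, -0.0, 0.0]
[0.0, -0.0, 0.0, -0.0, -0.0, 0.0]
end [ 0.542  -0.2105  0.063 ] left mm [ 0. -0.  0.] rad [-0.001 -0.004  0.002]
```

```bash

python3 -m handwheel '[[0.15,2.5,-0.05,0,0.02,0,-1],[0.08,2.5,0,0,0,0,-1],[0.05,2.0,0,0,0,0,-1],[0,0,0,0,0,0,-1]]'
python3 - <<'E'
from plan import *
p,R,s=cur();print(p,s["orientation"])
plan(np.array([.542,-.2105,.063]),down(-108.5),n=2,dp=2,vmax=2.5)
E
```

```text
t: 3.75
position: [0.5438, -0.2091, 0.0772]
orientation: [-89.8, 0.0, -108.3]
force: [0.1, -0.3, 0.4]
grip_width: 0.0854
[ 0.54384348 -0.20907528  0.07723513] [-8.97644586e+01  3.20209393e-03 -1.08294510e+02]
[0.19, 1.42, -0.14, -0.0, 0.0, -0.0]
[0.0, 0.0, 0.0, -0.0, 0.0, -0.0]
end [ 0.542  -0.2105  0.063 ] left mm [ 0. -0. -0.] rad [-0.004  0.004 -0.   ]
```

```bash

python3 -m handwheel '[[0.19,1.42,-0.14,0,0,0,-1],[0,0,0,0,0,0,-1],[0,0,0,0,0,0,1],[0,0,0,0,0,0,1],[0,0,0,0,0,0,1]]' 40
python3 -m handwheel '[[0,0,0,0,0,0,1],[0,0,0,0,0,0,1],[0,0,0,0,0,0,1],[0,0,0,0,0,0,1]]' 60
python3 - <<'E'
from plan import *
p,R,s=cur();print(p,s["orientation"],s["torque"])
for n,b in(("top",(340,180)),("scene",(180,150))):
    im=vision.capture(n);cv2.imwrite(f"pics/g2{n}.png",cv2.resize(im[b[1]:b[1]+110,b[0]:b[0]+140,::-1],None,fx=5,fy=5,interpolation=cv2.INTER_CUBIC))
E
```

```text
t: 4.25
position: [0.5436, -0.2111, 0.0652]
orientation: [-89.5, 0.0, -108.2]
force: [0.4, -0.4, -0.3]
grip_width: 0.044
t: 4.65
position: [0.5441, -0.211, 0.066]
orientation: [-89.5, 0.1, -108.2]
force: [-0.7, 0.1, -0.4]
grip_width: 0.0253
[ 0.54407824 -0.21104959  0.06596447] [-8.94798632e+01  6.85217768e-02 -1.08171304e+02] [-0.06196536 -0.05247652  0.0126951 ]
```

```bash
sleep 1
```

```text
(no output)
```

View pics/g2scene.png

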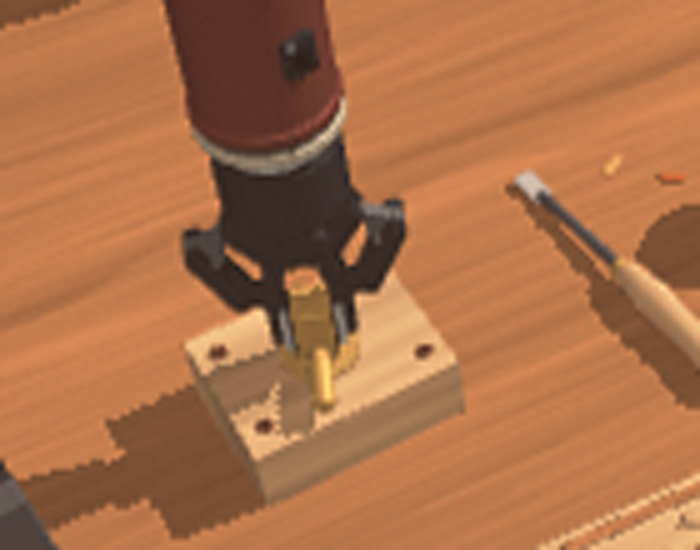

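```bash
cat >> plan.py <<'E'
PV=[.5415,.209,np.radians(173),np.radians(-7)]
G=np.array([.002,0,.016]) # TCP in fitting
def ftool(Fo,FR):
    return Fo+FR@G, Rot.from_matrix(np.c_[-FR[:,1],-FR[:,2],FR[:,0]])
def ptarget(h,ang,dx=0,dy=0):
    o,R=portpose(PV);FR=R@Rot.from_euler("z",ang,degrees=True).as_matrix()
    return ftool(o+R@np.array([dx,dy,h]),FR)
def inport():
    """fitting in port frame from the measured TCP"""
    p,Rt,s=cur();o,R=portpose(PV);M=Rt.as_matrix();FR=np.c_[M[:,2],-M[:,0],-M[:,1]]
    Fo=p-FR@G; l=R.T@(Fo-o);Q=R.T@FR
    print("t",round(s["t"],2),"fit in port mm",(l*1e3).round(1),"barb ang",np.degrees(np.arctan2(Q[1,0],Q[0,0])).round(1),"tilt x,y deg",np.degrees(Q[:2,2]).round(1),"force(port)",(R.T@s["force"]).round(1),"torq",(R.T@s["torque"]).round(2),"w",round(s["grip_width"]*1e3,1))
E
python3 -m handwheel '[[0,-2,0,0,0,0,1],[0,-4,0,0,0,0,1],[0,-4.5,0,0,0,0,1],[0,-4.5,0,0,0,0,1],[0,0,0,0,0,0,1]]' 80
python3 - <<'E'
from plan import *
p,R,s=cur();print(p,s["q"].round(1),s["grip_width"],s["force"])
t=ptarget(.09,75);print(t[0],t[1].as_matrix().round(2))
plan(t[0],t[1])
for n,b in(("top",(340,180)),("scene",(180,130))):
    im=vision.capture(n);cv2.imwrite(f"pics/g3{n}.png",cv2.resize(im[b[1]:b[1]+110,b[0]:b[0]+140,::-1],None,fx=5,fy=5,interpolation=cv2.INTER_CUBIC))
E
```

```text
t: 5.25
position: [0.5409, -0.2105, 0.2185]
orientation: [-89.8, -0.1, -108.2]
force: [0.3, -0.7, -3.4]
grip_width: 0.025
[ 0.5408805  -0.2105054   0.21852203] [-30.7  16.7  57.7  97.3 -14.6  73.9 -78.3] 0.02500143841749672 [ 0.25730544 -0.6597061  -3.4310015 ]
[0.48957543 0.21732189 0.21705751] [[ 0.8   0.5   0.34]
 [-0.36 -0.06  0.93]
 [ 0.48 -0.87  0.13]]
[-4.3, 0.0, -2.0, 0.05, -0.14, -0.03]
[-4.6, -0.2, -1.4, 0.05, -0.14, -0.03]
[-4.7, -0.4, -0.7, 0.05, -0.14, -0.03]
[-4.8, -0.6, -0.1, 0.05, -0.14, -0.03]
[-4.7, -0.7, 0.7, 0.05, -0.14, -0.03]
end [0.5127 0.0275 0.2179] left mm [-23.1 189.8  -0.8] rad [ 0.246 -0.767 -0.14 ]
```

```bash
sleep 1
```

```text
(no output)
```

View pics/g3scene.png

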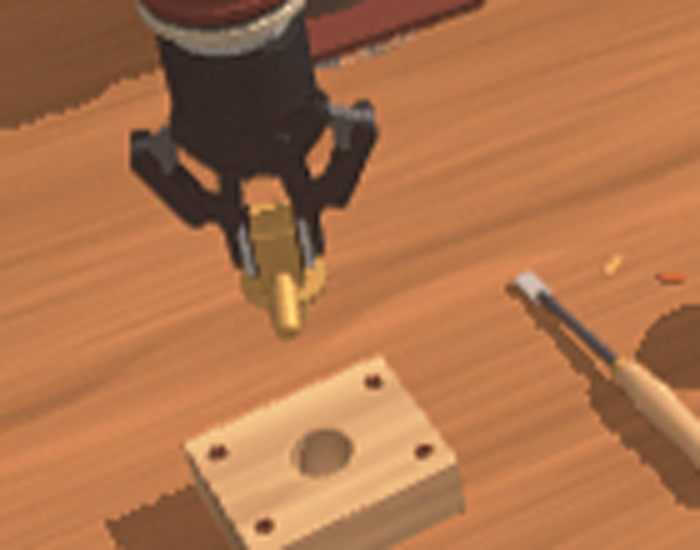

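```bash

python3 -m handwheel '[[-4.3,-0.5,-2.0,0.05,-0.14,-0.03,1],[-4.6,-0.5,-1.4,0.05,-0.14,-0.03,1],[-4.7,-0.5,-0.7,0.05,-0.14,-0.03,1],[-4.8,-0.6,-0.1,0.05,-0.14,-0.03,1],[-4.7,-0.7,0.7,0.05,-0.14,-0.03,1]]'
python3 - <<'E'
from plan import *
p,R,s=cur();print(p,s["q"].round(1),s["grip_width"],s["force"])
t=ptarget(.09,75)
plan(t[0],t[1])
E
```

```text
t: 5.85
position: [0.509, 0.0196, 0.2108]
orientation: [-80.9, -12.8, -70.5]
force: [1.1, 1.0, -2.8]
grip_width: 0.0252
[0.50904943 0.01960895 0.21078567] [-60.7  -9.6  41.4 116.5  21.4  62.9 -97.1] 0.0251510943995264 [ 1.13300282  0.97944045 -2.80561921]
[-4.5, -1.0, 1.3, 0.05, -0.14, -0.03]
[-4.2, -1.0, 2.0, 0.05, -0.14, -0.02]
[-3.9, -1.0, 2.6, 0.05, -0.14, -0.03]
[-3.5, -1.0, 3.2, 0.05, -0.14, -0.02]
[-0.4, -0.1, 0.5, 0.05, -0.14, -0.03]
end [0.4895 0.2169 0.2172] left mm [ 0.1  0.4 -0.1] rad [ 0.028 -0.089 -0.015]
```

```bash

python3 -m handwheel '[[-4.2,-1.8,1.0,0.05,-0.14,-0.03,1],[-4.0,-1.8,1.7,0.05,-0.14,-0.02,1],[-3.5,-1.3,2.2,0.05,-0.14,-0.03,1],[-2.5,-1.0,2.5,0.05,-0.14,-0.02,1],[0,0,0,0.05,-0.14,-0.03,1]]'
python3 - <<'E'
from plan import *
p,R,s=cur();print(p,s["q"].round(1),s["grip_width"],s["force"])
t=ptarget(.09,75)
plan(t[0],t[1],dp=2); inport()
E
```

```text
t: 6.35
position: [0.4716, 0.2032, 0.2298]
orientation: [-81.1, -26.7, -29.2]
force: [-0.2, -1.1, -2.9]
grip_width: 0.0248
[0.47162847 0.20323614 0.22976117] [-72.2 -14.   24.4 122.3  34.5  59.2 -89.9] 0.024788773034219464 [-0.21134768 -1.10088376 -2.94404967]
[0.21, 1.84, 1.84, 0.03, -0.08, -0.03]
[0.0, -0.0, 0.0, 0.0, -0.0, 0.0]
[0.0, -0.0, 0.0, 0.0, -0.0, 0.0]
[0.0, -0.0, 0.0, 0.0, -0.0, 0.0]
[0.0, -0.0, 0.0, 0.0, -0.0, 0.0]
end [0.4895 0.2173 0.217 ] left mm [0.  0.  0.1] rad [ 0.005 -0.003  0.004]
t 6.35 fit in port mm [ -8.3 -16.5 109.1] barb ang 70.3 tilt x,y deg [2.  1.4] force(port) [-1.5 -1.1 -2.5] torq [-0.07  0.71 -0.02] w 24.8
```

```bash

python3 -m handwheel '[[0.2,1.8,1.8,0.03,-0.08,-0.03,1],[0,0,0,0,0,0,1],[0,0,0,0,0,0,1]]'
python3 - <<'E'
from plan import *
inport();p,R,s=cur();print(s["q"].round(1))
t=ptarget(.055,75);plan(t[0],t[1],dp=2,n=3)
for n,b in(("top",(170,180)),("scene",(290,70))):
    im=vision.capture(n);cv2.imwrite(f"pics/h1{n}.png",cv2.resize(im[b[1]:b[1]+110,b[0]:b[0]+140,::-1],None,fx=5,fy=5,interpolation=cv2.INTER_CUBIC))
E
```

```text
t: 6.65
position: [0.4842, 0.217, 0.2099]
orientation: [-82.5, -29.0, -23.3]
force: [0.3, -0.7, -3.0]
grip_width: 0.0253
t 6.65 fit in port mm [-8.2 -1.1 86.5] barb ang 75.8 tilt x,y deg [0.2 0.5] force(port) [-1.2 -0.7 -2.8] torq [-0.03  0.78  0.02] w 25.3
[-72.9 -11.5  25.3 123.7  36.6  54.4 -87.3]
[0.77, 3.15, 0.32, 0.01, 0.01, -0.0]
[0.0, -0.0, 0.0, -0.0, 0.0, -0.0]
[0.0, -0.0, 0.0, -0.0, 0.0, -0.0]
end [0.507  0.2152 0.1867] left mm [-0.  0.  0.] rad [-0.001  0.004 -0.001]
```

```bash
sleep 1
```

```text
(no output)
```

View pics/h1scene.png

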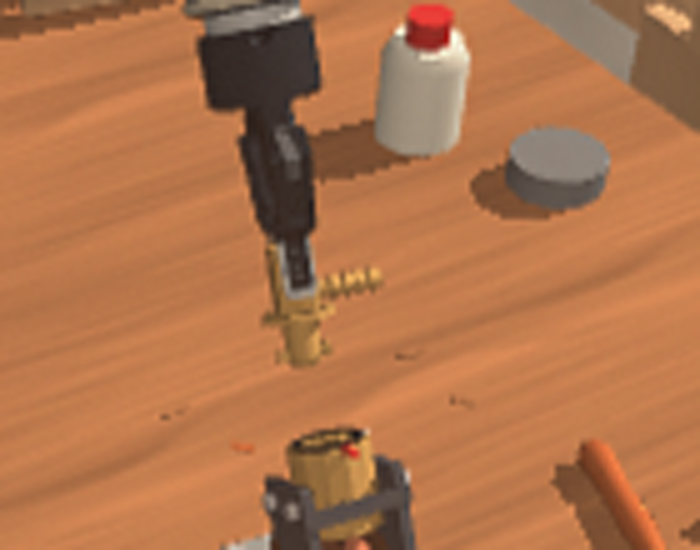

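View pics/h1top.png

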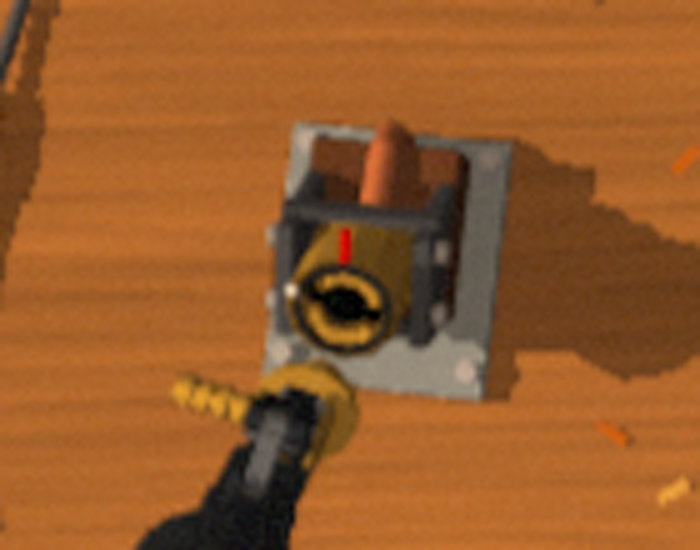

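```bash

python3 -m handwheel '[[0.77,2.8,0.32,0.01,0.01,0,1],[0,0,0,0,0,0,1],[0,0,0,0,0,0,1]]'
cat > ov.py <<'E'
from plan import *
import sys
def fitlines(Fo,FR):
    def box(z):return np.array([[.014,.013,z],[.014,-.013,z],[-.014,-.013,z],[-.014,.013,z],[.014,.013,z]])
    return [(Fo+ring(.025,0)@FR.T,(255,255,0)),(Fo+ring(.025,.005)@FR.T,(255,255,0)),(Fo+box(.05)@FR.T,(255,0,255)),(Fo+np.array([[.014,0,.016],[.058,0,.016]])@FR.T,(0,255,0)),(Fo+ring(.012,-.027)@FR.T,(0,0,255)),(Fo+ring(.009,-.032)@FR.T,(0,0,255))]
def portlines():
    o,R=portpose(PV)
    return [((o+ring(.029,0)@R.T),(255,255,0)),((o+ring(.0245,.003)@R.T),(0,255,255)),(o+np.array([[.029,0,0],[.042,0,0]])@R.T,(0,255,0))]
def fpose():
    p,Rt,s=cur();M=Rt.as_matrix();FR=np.c_[M[:,2],-M[:,0],-M[:,1]];return p-FR@G,FR
def over(tag,L,boxes=(("top",(195,195,75,70)),("scene",(320,90,75,90)))):
    for n,(x0,y0,w,h) in boxes:
        im=vision.capture(n)[:,:,::-1];im=cv2.resize(im[y0:y0+h,x0:x0+w],None,fx=5,fy=5,interpolation=cv2.INTER_CUBIC);i2=im.copy()
        for X,cc in L:
            cv2.polylines(i2,[((proj(n,X)-[x0,y0]+.5)*5).round().astype(int)],False,cc,1)
        cv2.imwrite(f"pics/{tag}{n}.png",np.hstack([im,i2]))
    inport()
if __name__=="__main__": over(sys.argv[1],fitlines(*fpose())+portlines())
E
python3 ov.py i1; sleep 1
```

```text
t: 7.05
position: [0.5061, 0.2145, 0.19]
orientation: [-81.4, -28.8, -24.2]
force: [-0.6, 0.4, -2.5]
grip_width: 0.025
t 7.15 fit in port mm [ 0.9 -0.6 58.4] barb ang 75.0 tilt x,y deg [ 0.  -0.1] force(port) [-1.7  0.5 -2.1] torq [-0.03  0.86 -0.02] w 24.8
```

View pics/i1top.png

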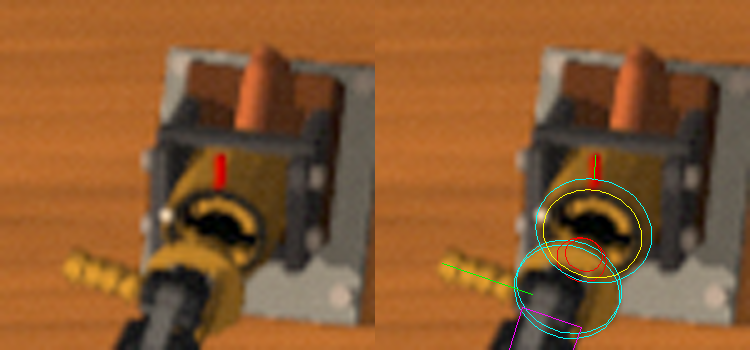

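View pics/i1scene.png

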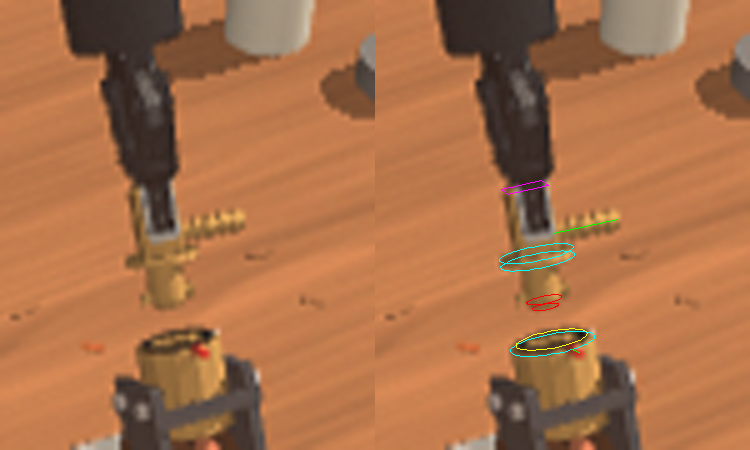

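```bash
sed -i 's/^G=.*/G=np.array([.001,0,.016])/' plan.py
python3 - <<'E'
from plan import *
inport()
t=ptarget(.032,75);plan(t[0],t[1],dp=2,n=3,vmax=1.4)
E
```

```text
t 7.15 fit in port mm [ 1.2  0.4 58.4] barb ang 75.0 tilt x,y deg [ 0.  -0.1] force(port) [-1.7  0.5 -2.1] torq [-0.03  0.86 -0.02] w 24.8
[-0.05, 1.4, -0.03, -0.0, -0.0, -0.0]
[-0.05, 1.24, -0.04, -0.0, -0.0, -0.0]
[-0.0, 0.0, 0.0, -0.0, -0.0, -0.0]
end [0.518  0.2128 0.1667] left mm [ 0.  0. -0.] rad [-0.001 -0.    -0.001]
```

```bash

python3 -m handwheel '[[-0.05,1.4,-0.03,0,0,0,1],[-0.05,1.2,-0.04,0,0,0,1],[0,0,0,0,0,0,1],[0,0,0,0,0,0,1]]'
python3 - <<'E'
from plan import *
inport()
t=ptarget(.024,75);plan(t[0],t[1],dp=2,n=3,vmax=.5)
E
python3 ov.py i2; sleep 1
```

```text
t: 7.55
position: [0.5177, 0.2143, 0.1691]
orientation: [-81.2, -28.8, -24.3]
force: [0.3, 0.1, -2.1]
grip_width: 0.0247
t 7.55 fit in port mm [ 0.8  1.5 34.3] barb ang 74.9 tilt x,y deg [-0.  -0.3] force(port) [-0.8  0.1 -2. ] torq [-0.03  0.83  0.01] w 24.7
[-0.02, 0.49, -0.08, -0.0, -0.0, -0.0]
[-0.01, 0.49, -0.08, -0.0, -0.0, -0.0]
[-0.0, 0.05, -0.0, -0.0, -0.0, -0.0]
end [0.522  0.2124 0.1598] left mm [-0. -0. -0.] rad [-0.005 -0.001 -0.001]
t 7.65 fit in port mm [ 0.8  1.7 34.4] barb ang 74.9 tilt x,y deg [-0.  -0.3] force(port) [-1.6  0.2 -2.8] torq [ 0.03  0.89 -0.01] w 25.2
```

View pics/i2top.png

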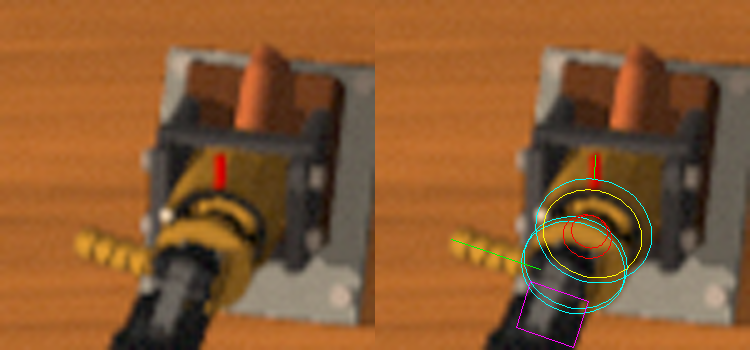

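View pics/i2scene.png

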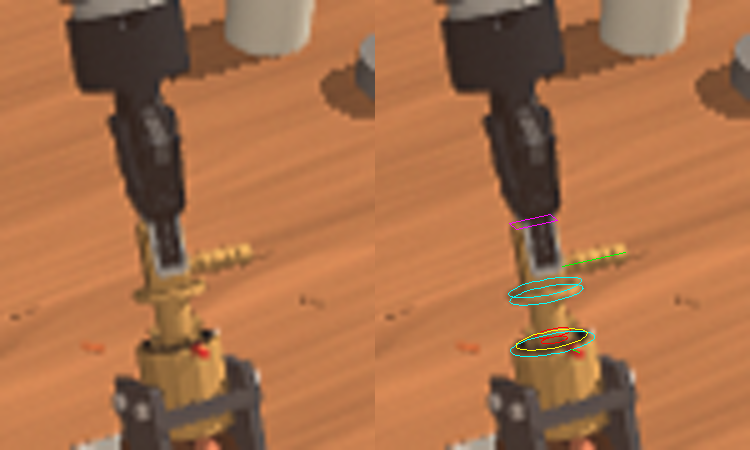

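```bash

python3 -m handwheel '[[-0.03,0.5,-0.13,0,0,0,1],[-0.02,0.5,-0.1,0,0,0,1],[0,0,0,0,0,0,1],[0,0,0,0,0,0,1]]'
python3 - <<'E'
from plan import *
inport()
t=ptarget(.014,75);plan(t[0],t[1],dp=2,n=3,vmax=.5)
E
```

```text
t: 8.05
position: [0.5217, 0.2126, 0.1603]
orientation: [-81.0, -28.8, -24.3]
force: [0.2, 1.1, -2.1]
grip_width: 0.0252
t 8.05 fit in port mm [ 0.   0.3 24.6] barb ang 74.9 tilt x,y deg [-0.1 -0.4] force(port) [-1.   1.1 -1.8] torq [0.12 0.88 0.03] w 25.2
[0.0, 0.5, -0.01, -0.01, -0.0, -0.0]
[0.0, 0.5, -0.01, 0.0, -0.0, -0.0]
[0.0, 0.07, -0.0, 0.0, -0.0, -0.0]
end [0.5269 0.2118 0.1511] left mm [ 0.  -0.   0.1] rad [ 0.003 -0.002 -0.001]
```

```bash

python3 -m handwheel '[[0,0.5,-0.01,0,0,0,1],[0,0.5,-0.01,0,0,0,1],[0,0.3,0,0,0,0,1],[0,0,0,0,0,0,1]]'
python3 - <<'E'
from plan import *
inport()
t=ptarget(.004,75);plan(t[0],t[1],dp=2,n=3,vmax=.5)
E
```

```text
t: 8.45
position: [0.5287, 0.2117, 0.148]
orientation: [-81.0, -28.8, -24.3]
force: [-0.4, 0.1, -4.0]
grip_width: 0.0253
t 8.45 fit in port mm [-0.1  0.3 10.5] barb ang 74.9 tilt x,y deg [-0.1 -0.4] force(port) [-2.4  0.1 -3.3] torq [ 0.1   0.93 -0.02] w 25.3
[0.01, 0.5, -0.02, -0.01, -0.0, -0.0]
[0.0, 0.15, 0.0, 0.0, -0.0, -0.0]
[0.0, -0.0, 0.0, 0.0, -0.0, -0.0]
end [0.5319 0.2111 0.1424] left mm [0. 0. 0.] rad [ 0.002 -0.001 -0.001]
```

```bash

python3 -m handwheel '[[0,0.4,-0.02,0,0,0,1],[0,0.25,0,0,0,0,1],[0,0,0,0,0,0,1],[0,0,0,0,0,0,1]]'
python3 -c "
from plan import *
inport()"
```

```text
t: 8.85
position: [0.5322, 0.2113, 0.1418]
orientation: [-81.0, -28.8, -24.3]
force: [-0.7, 0.7, -3.7]
grip_width: 0.0251
t 8.85 fit in port mm [-0.1  0.3  3.3] barb ang 74.9 tilt x,y deg [-0.1 -0.4] force(port) [-2.5  0.6 -2.8] torq [0.07 0.88 0.03] w 25.1
```

```bash

python3 -m handwheel '[[0,0.1,0,0,0,0,1],[0,0.1,0,0,0,0,1],[0,0,0,0,0,0,1]]'
python3 -c "
from plan import *
inport();print(cur()[2]['q'].round(1))"; python3 ov.py i3; sleep 1
```

```text
t: 9.15
position: [0.5331, 0.2113, 0.1404]
orientation: [-81.0, -28.8, -24.3]
force: [-3.7, -0.8, -0.1]
grip_width: 0.0249
t 9.15 fit in port mm [-0.   0.4  1.6] barb ang 74.9 tilt x,y deg [-0.1 -0.4] force(port) [-3.2 -1.3  1.7] torq [-0.25  1.12  0.  ] w 24.9
[-70.6  -1.5  31.4 125.   35.3  39.6 -85.3]
t 9.25 fit in port mm [-0.1  0.4  1.6] barb ang 74.9 tilt x,y deg [-0.1 -0.4] force(port) [-2.3 -1.1  2.3] torq [-0.26  1.1   0.02] w 25.1
```

View pics/i3top.png

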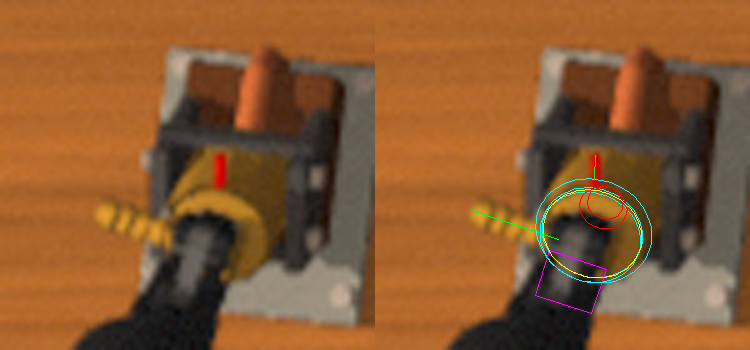

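View pics/i3scene.png

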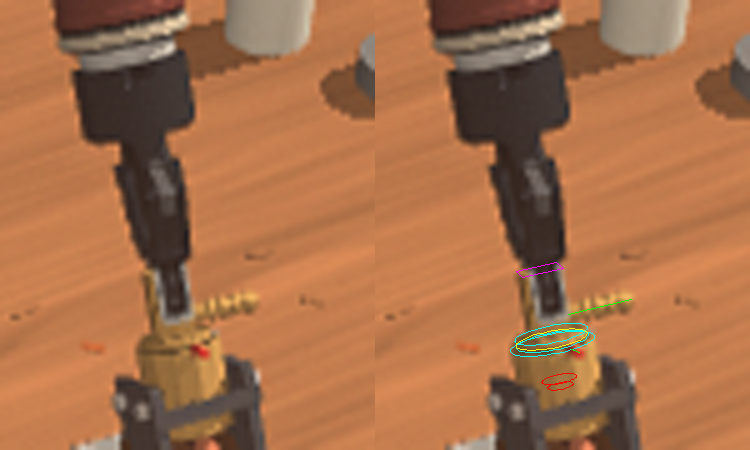

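```bash

python3 -m handwheel '[[0,0,0,0,0.1,0,1],[0,0,0,0,0.12,0,1],[0,0,0,0,0.12,0,1],[0,0,0,0,0,0,1]]' 100
python3 -c "
from plan import *
inport();print(cur()[2]['q'].round(1))
t=ptarget(.0016,47);plan(t[0],t[1],dp=2,n=1,da=3)"
```

```text
t: 9.65
position: [0.5339, 0.2124, 0.1417]
orientation: [-71.1, -23.9, -46.1]
force: [-3.3, -0.6, -0.2]
grip_width: 0.0246
t 9.65 fit in port mm [0.9 1.8 2.4] barb ang 54.8 tilt x,y deg [-0.2 -0.6] force(port) [-2.9 -1.   1.5] torq [-0.34  1.23 -0.03] w 24.6
[ -70.2   -1.6   31.   124.9   35.3   39.6 -105.4]
[0.03, 0.08, -0.18, -0.01, 0.136, -0.004]
end [0.5334 0.2108 0.1406] left mm [ 0. -0. -0.] rad [ 0. -0. -0.]
```

```bash

python3 -m handwheel '[[0.03,0.06,-0.12,0,0.13,0,1],[0,0.04,0,0,0.12,0,1],[0,0.04,0,0,0.1,0,1],[0,0,0,0,0,0,1]]'
python3 -c "
from plan import *
inport();print(cur()[2]['q'].round(1))
t=ptarget(.0005,20);plan(t[0],t[1],dp=2,n=1,da=3)"
```

```text
t: 10.05
position: [0.5343, 0.2123, 0.141]
orientation: [-64.1, -16.2, -65.7]
force: [-3.2, -0.7, 0.4]
grip_width: 0.0249
t 10.05 fit in port mm [0.7 2.  1.6] barb ang 34.9 tilt x,y deg [-0.2 -0.7] force(port) [-2.5 -1.1  1.9] torq [-0.35  1.06 -0.  ] w 24.9
[ -69.8   -1.5   30.7  125.    35.3   39.3 -125.3]
[0.14, 0.11, -0.16, -0.005, 0.149, -0.005]
end [0.5342 0.2103 0.1398] left mm [-0. -0. -0.] rad [-0.004  0.111 -0.004]
```

```bash

python3 -m handwheel '[[0.05,0.06,-0.05,0,0.13,0,1],[0.02,0.05,0,0,0.12,0,1],[0,0.03,0,0,0.06,0,1],[0,0,0,0,0,0,1]]'
python3 -c "
from plan import *
print(cur()[2]['q'].round(1))"; python3 ov.py j1; sleep 1
```

```text
t: 10.45
position: [0.5348, 0.212, 0.1402]
orientation: [-60.8, -8.3, -81.1]
force: [-4.0, -0.6, 2.3]
grip_width: 0.0248
[ -69.5   -1.4   30.4  125.    35.3   39.1 -142.3]
t 10.55 fit in port mm [0.6 2.1 0.7] barb ang 17.9 tilt x,y deg [-0.2 -0.7] force(port) [-3.1 -1.4  4.8] torq [-0.38  1.2   0.01] w 25.1
```

View pics/j1top.png

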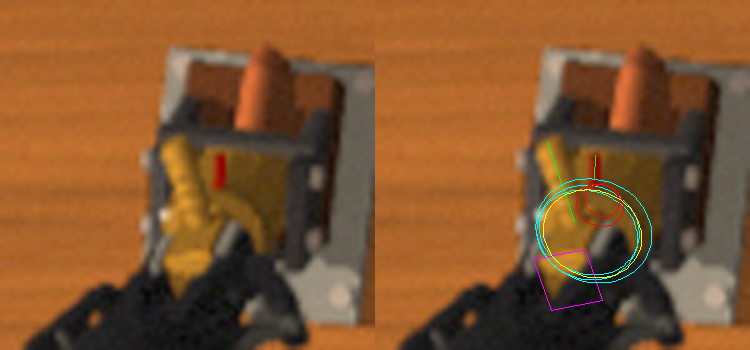

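View pics/j1scene.png

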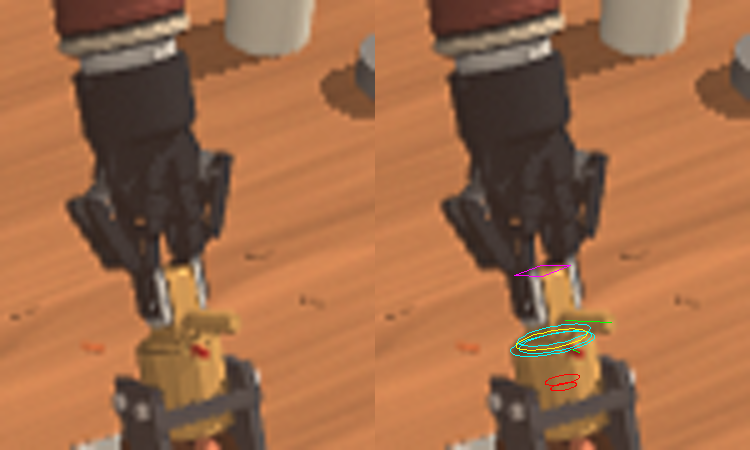

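```bash

python3 -m handwheel '[[0,0,0,0,0,0,-1],[0,0,0,0,0,0,-1],[0,0,0,0,0,0,-1],[0,0,0,0,0,0,-1],[0,0,0,0,0,0,-1]]'
python3 -m handwheel '[[0,-2,0,0,0,0,-1],[0,-3,0,0,0,0,-1],[0,-2,0,0,0,0,-1],[0,0,0,0,0,0,-1]]'
python3 ov.py k1; sleep 1
```

```text
t: 11.05
position: [0.5364, 0.2125, 0.1415]
orientation: [-60.7, -8.4, -80.7]
force: [1.2, 0.3, -0.3]
grip_width: 0.0857
t: 11.45
position: [0.5001, 0.2151, 0.2034]
orientation: [-60.7, -8.6, -80.7]
force: [0.4, 0.7, 0.3]
grip_width: 0.0854
t 11.55 fit in port mm [ 1.2 -0.  70.9] barb ang 18.4 tilt x,y deg [-0.3 -0.6] force(port) [ 1.  -0.7 -0. ] torq [0.05 0.51 0.03] w 85.5
```

View pics/k1top.png

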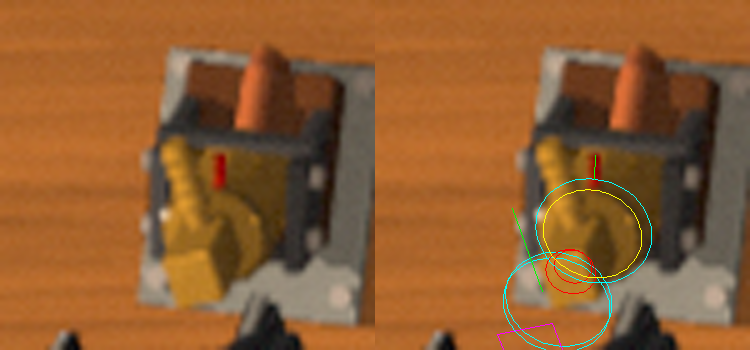

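View pics/k1scene.png

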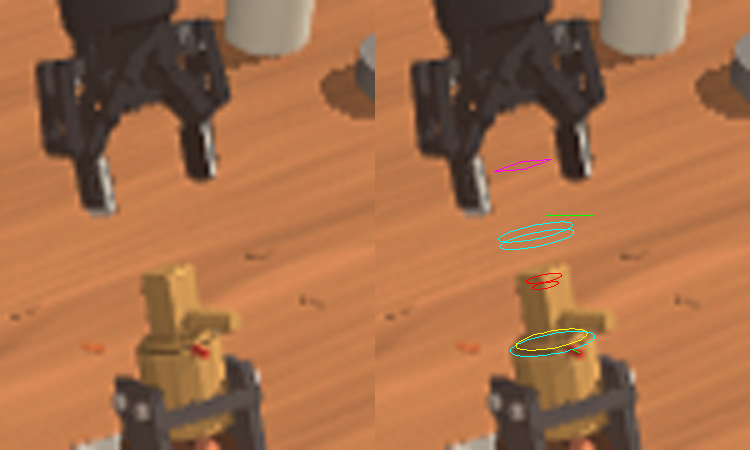

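```bash

for i in 1 2 3 4; do python3 -m handwheel '[[0,0,0,0,-0.149,0,-1],[0,0,0,0,-0.149,0,-1],[0,0,0,0,-0.149,0,-1],[0,0,0,0,-0.149,0,-1],[0,0,0,0,-0.149,0,-1]]'; done
cat >> plan.py <<'E'
def ptarget2(h,ang,dx=0,dy=0): # flipped grasp: tool x=+Fy, z=-Fx
    o,R=portpose(PV);FR=R@Rot.from_euler("z",ang,degrees=True).as_matrix()
    return o+R@np.array([dx,dy,h+.016]),Rot.from_matrix(np.c_[FR[:,1],-FR[:,2],-FR[:,0]])
def inport2():
    p,Rt,s=cur();o,R=portpose(PV);M=Rt.as_matrix();FR=np.c_[-M[:,2],M[:,0],-M[:,1]]
    l=R.T@(p-o)-[0,0,.016];Q=R.T@FR
    print("t",round(s["t"],2),"fit in port mm",(l*1e3).round(1),"barb ang",np.degrees(np.arctan2(Q[1,0],Q[0,0])).round(1),"tilt",np.degrees(Q[:2,2]).round(1),"force(port)",(R.T@s["force"]).round(1),"torq",(R.T@s["torque"]).round(2),"w",round(s["grip_width"]*1e3,1))
E
python3 -c "
from plan import *
inport2();print(cur()[2]['q'].round(1))
t=ptarget2(.06,18,0.0005,.0013);plan(t[0],t[1],dp=2,n=3,da=3)"
```

```text
t: 12.05
position: [0.5008, 0.2112, 0.1957]
orientation: [-74.4, -26.1, -38.9]
force: [-0.8, -0.3, 0.0]
grip_width: 0.0857
t: 12.55
position: [0.5013, 0.2077, 0.1896]
orientation: [-98.6, -28.8, 9.7]
force: [0.3, 0.1, 0.4]
grip_width: 0.0854
t: 13.05
position: [0.5018, 0.2041, 0.1839]
orientation: [-116.2, -14.8, 53.8]
force: [-1.1, -0.1, 0.6]
grip_width: 0.0854
t: 13.55
position: [0.5022, 0.2006, 0.1787]
orientation: [-119.2, 6.4, 91.5]
force: [-0.1, -0.5, 0.1]
grip_width: 0.0856
t 13.55 fit in port mm [ -6.1 -13.2  49.5] barb ang 10.5 tilt [0.2 1.3] force(port) [ 0.  -0.5  0.1] torq [ 0.04  0.52 -0.04] w 85.6
[-89.6 -11.8  44.1 125.6  42.2  52.1  24.9]
[1.28, -1.09, -0.9, -0.01, -0.13, -0.022]
[-0.0, 0.0, -0.0, 0.0, -0.0, 0.0]
[-0.0, 0.0, -0.0, 0.0, -0.0, 0.0]
end [0.5043 0.2149 0.1911] left mm [ 0. -0. -0.] rad [ 0. -0.  0.]
```

```bash

python3 -m handwheel '[[1.3,-0.8,-0.9,-0.01,-0.13,-0.02,-1],[0,0,0,0,0,0,-1],[0,0,0,0,0,0,-1]]'
python3 -c "
from plan import *
inport2()
t=ptarget2(.03,18,0.0005,.0015);plan(t[0],t[1],dp=2,n=3,da=3,vmax=1.5)"
```

```text
t: 13.85
position: [0.5057, 0.2128, 0.1857]
orientation: [-118.6, 9.4, 98.8]
force: [0.7, 0.8, 0.7]
grip_width: 0.0853
t 13.85 fit in port mm [-0.8 -0.6 54.5] barb ang 18.3 tilt [0.  0.4] force(port) [0.9 0.8 0.3] torq [-0.01  0.56  0.02] w 85.3
[0.11, 1.49, -0.12, -0.002, 0.006, -0.006]
[0.06, 0.96, -0.07, -0.0, -0.0, -0.0]
[-0.0, 0.0, -0.0, -0.0, -0.0, -0.0]
end [0.5192 0.2133 0.1651] left mm [ 0. -0. -0.] rad [-0. -0. -0.]
```

```bash

python3 -m handwheel '[[0.2,1.5,-0.15,0,0,0,-1],[0.06,1,-0.1,0,0,0,-1],[0,0,0,0,0,0,-1]]'
python3 -c "
from plan import *
inport2()
t=ptarget2(.001,18,0.0005,.0015);plan(t[0],t[1],dp=2,n=3,da=3,vmax=1.5)"; python3 ov.py k2; sleep 1
```

```text
t: 14.15
position: [0.5198, 0.2122, 0.1623]
orientation: [-118.6, 9.2, 98.2]
force: [-0.1, -0.1, -0.0]
grip_width: 0.0855
t 14.15 fit in port mm [-0.3  0.5 27.3] barb ang 17.7 tilt [0.1 0.6] force(port) [-0.1 -0.1 -0. ] torq [-0.01  0.5  -0.03] w 85.5
[0.05, 1.5, -0.07, -0.004, -0.005, -0.009]
[0.03, 1.13, -0.04, -0.0, -0.0, -0.0]
[0.0, -0.0, -0.0, -0.0, -0.0, -0.0]
end [0.5337 0.2114 0.1399] left mm [0.  0.1 0.1] rad [-0. -0. -0.]
t 14.25 fit in port mm [ 0.9  1.1 28.1] barb ang -162.2 tilt x,y deg [0.1 0.5] force(port) [-0.2 -0.9  0.6] torq [ 0.07  0.57 -0.02] w 85.1
```

View pics/k2scene.png

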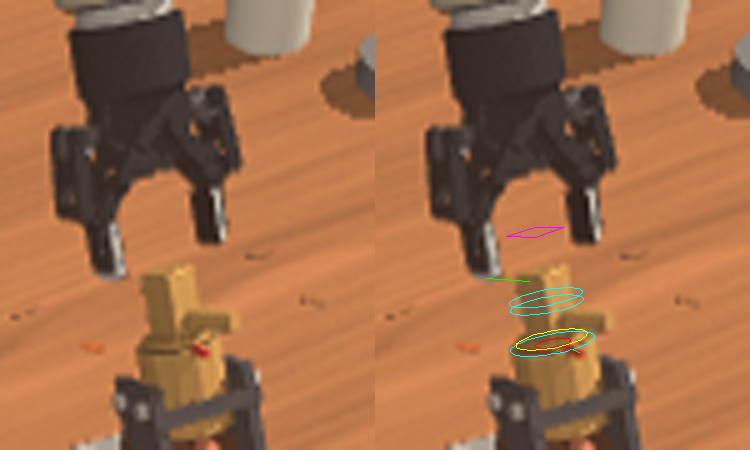

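```bash

python3 -m handwheel '[[0.05,1.4,-0.1,0,0,-0.009,-1],[0.03,0.9,-0.05,0,0,0,-1],[0,0,0,0,0,0,-1],[0,0,0,0,0,0,-1]]'
python3 -c "
from plan import *
inport2()"
```

```text
t: 14.65
position: [0.5319, 0.2122, 0.1443]
orientation: [-118.6, 8.6, 98.3]
force: [0.3, 0.1, 1.0]
grip_width: 0.0853
t 14.65 fit in port mm [1.1 2.  5.6] barb ang 17.5 tilt [ 0.2 -0. ] force(port) [0.8 0.2 0.7] torq [0.02 0.55 0.02] w 85.3
```

```bash

python3 -m handwheel '[[-0.05,0.1,0,0,0,0,1],[0,0,0,0,0,0,1],[0,0,0,0,0,0,1],[0,0,0,0,0,0,1],[0,0,0,0,0,0,1]]' 40
python3 -m handwheel '[[0,0,0,0,0,0,1],[0,0,0,0,0,0,1],[0,0,0,0,0,0,1]]' 90
python3 -c "
from plan import *
inport2();print(cur()[2]['q'].round(1))"
```

```text
t: 15.15
position: [0.5321, 0.2124, 0.1447]
orientation: [-118.6, 8.4, 98.3]
force: [-1.9, -0.8, 2.1]
grip_width: 0.0253
t: 15.45
position: [0.532, 0.2124, 0.1449]
orientation: [-118.6, 8.4, 98.3]
force: [-0.7, -0.5, 0.9]
grip_width: 0.0245
t 15.45 fit in port mm [1.5 2.2 6.1] barb ang 17.4 tilt [ 0.3 -0.1] force(port) [-0.1 -0.6  1.1] torq [-0.18  0.53  0.04] w 24.5
[-91.   -3.7  51.3 125.1  37.3  41.7  36.2]
```

```bash

python3 -m handwheel '[[0,0.05,0,0,0.12,0,1],[0,0.05,0,0,0.12,0,1],[0,0.02,0,0,0.05,0,1],[0,0,0,0,0,0,1]]'
python3 -c "
from plan import *
inport2()"; python3 ov.py l1; sleep 1
```

```text
t: 15.85
position: [0.5323, 0.212, 0.1439]
orientation: [-119.7, 0.1, 83.2]
force: [-3.2, -1.9, 1.9]
grip_width: 0.0246
t 15.85 fit in port mm [1.2 1.8 5.1] barb ang 0.2 tilt [ 0.3 -0. ] force(port) [-1.6 -2.3  3.1] torq [-0.28  0.56  0.26] w 24.6
t 15.95 fit in port mm [2.2 1.8 5.1] barb ang -179.7 tilt x,y deg [ 0.3 -0. ] force(port) [-0.7 -1.7  6.9] torq [-0.56  0.68  0.23] w 24.8
```

View pics/l1top.png

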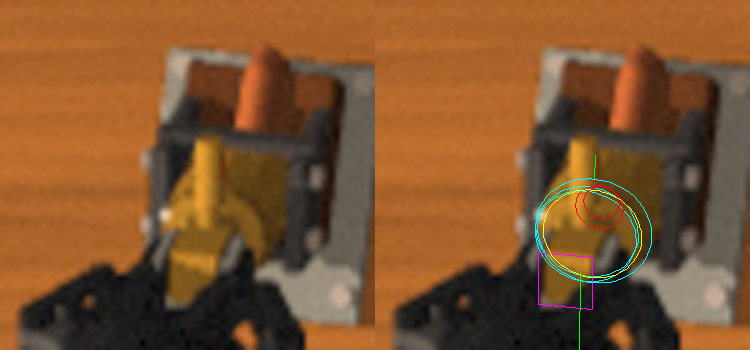

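```bash
python3 - <<'E'
from plan import *
o,R=portpose(PV)
for a in(-10,0,5,10):
    Q=R@Rot.from_euler("z",a,degrees=True).as_matrix()
    print(a,[((proj("top",o+Q@np.array([x,0,.016]))[0]-[195,195]+.5)*5).round(0) for x in(.02,.058)],[((proj("scene",o+Q@np.array([x,0,.016]))[0]-[320,90]+.5)*5).round(0) for x in(.02,.058)])
for n in("top","scene"): print(n,vision.landmark_of("barb_tip",n)[:2],vision.landmark_of("mark",n)[:2])
for n in("top","scene"): print(n,((np.array([r["pixel"][::-1] for r in vision.landmark_of("barb_tip",n)])-([195,195] if n=="top" else [320,90])+.5)*5))
E
```

```text
-10 [array([219., 211.]), array([234., 143.])] [array([181., 326.]), array([197., 336.])]
0 [array([212., 210.]), array([213., 140.])] [array([186., 324.]), array([211., 332.])]
5 [array([208., 210.]), array([203., 139.])] [array([188., 324.]), array([218., 330.])]
10 [array([205., 210.]), array([192., 139.])] [array([190., 323.]), array([224., 328.])]
top [{'pixel': [202.2, 171.2], 'p': 0.65}, {'pixel': [235.3, 483.6], 'p': 0.35}] [{'pixel': [225.6, 240.4], 'p': 0.9}]
scene [{'pixel': [162.1, 359.5], 'p': 0.16}] [{'pixel': [159.3, 357.4], 'p': 0.69}]
top [[-116.5   38.5]
 [1445.5  204. ]]
scene [[200. 363.]]
```

View pics/l1scene.png

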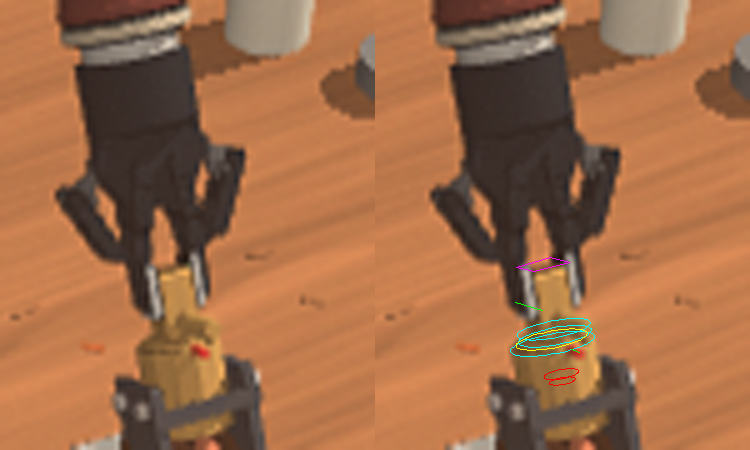

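```bash

python3 -m handwheel '[[0,0.01,0,0,0.04,0,1],[0,0,0,0,0,0,1]]'
python3 -c "
from plan import *
inport2()"
python3 -m handwheel '[[0,0,0,0,0,0,-1],[0,0,0,0,0,0,-1],[0,0,0,0,0,0,-1],[0,0,0,0,0,0,-1],[0,0,0,0,0,0,-1]]'
python3 -m handwheel '[[0,-2,0,0,0,0,-1],[0,-3,0,0,0,0,-1],[0,-3,0,0,0,0,-1],[0,-3,0,0,0,0,-1],[0,0,0,0,0,0,-1]]'
python3 ov.py m1; sleep 1
```

```text
t: 16.45
position: [0.5322, 0.2116, 0.1439]
orientation: [-119.7, -0.9, 81.3]
force: [-3.3, -0.9, 3.6]
grip_width: 0.0245
t 16.45 fit in port mm [1.2 1.4 5.1] barb ang -1.9 tilt [0.3 0. ] force(port) [-0.9 -1.3  4.7] torq [-0.29  0.57  0.23] w 24.5
t: 16.95
position: [0.5324, 0.2117, 0.1437]
orientation: [-119.7, -1.0, 81.4]
force: [-0.2, 0.8, -0.0]
grip_width: 0.0854
t: 17.45
position: [0.4763, 0.2175, 0.2426]
orientation: [-119.8, -0.8, 81.3]
force: [-0.0, -0.0, 0.3]
grip_width: 0.0852
t 17.55 fit in port mm [  1.7  -1.  116. ] barb ang 178.1 tilt x,y deg [0.3 0.3] force(port) [-0.2  0.1 -0.9] torq [ 0.03  0.53 -0.01] w 85.3
```

View pics/m1top.png

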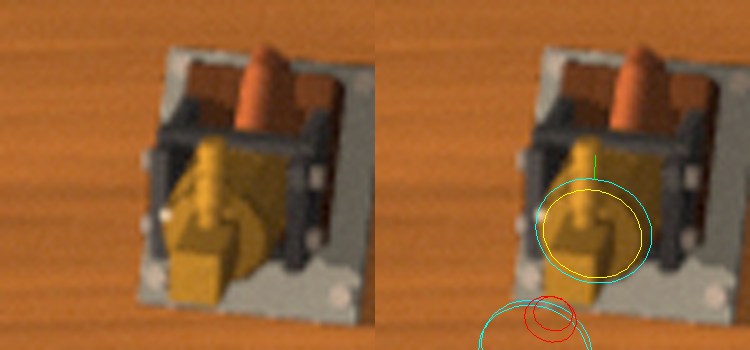

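View pics/m1scene.png

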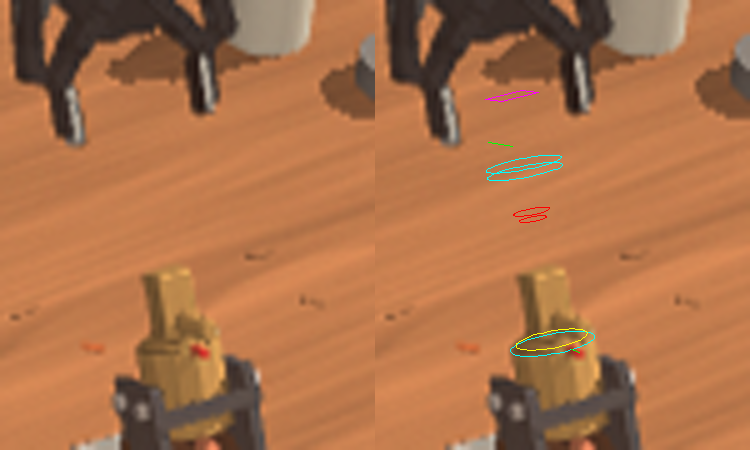

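```bash
python3 - <<'E'
from ov import *
o,R=portpose(PV)
over("m2",fitlines(o+R@np.array([0,0,0]),R)[1:4])
import cv2
im=vision.capture("top");cv2.imwrite("pics/m3.png",im[:,:,::-1])
E
sleep 1
```

```text
t 17.65 fit in port mm [  1.1  -1.9 115. ] barb ang 178.1 tilt x,y deg [0.3 0.5] force(port) [-1.  -0.7 -0.2] torq [0.03 0.53 0.02] w 85.7
```

View pics/m2top.png

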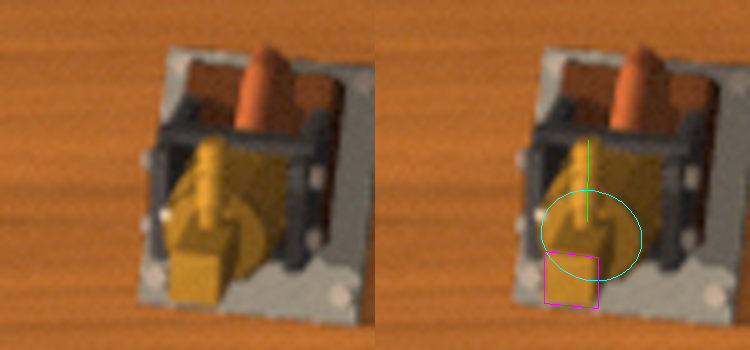

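View pics/m2scene.png

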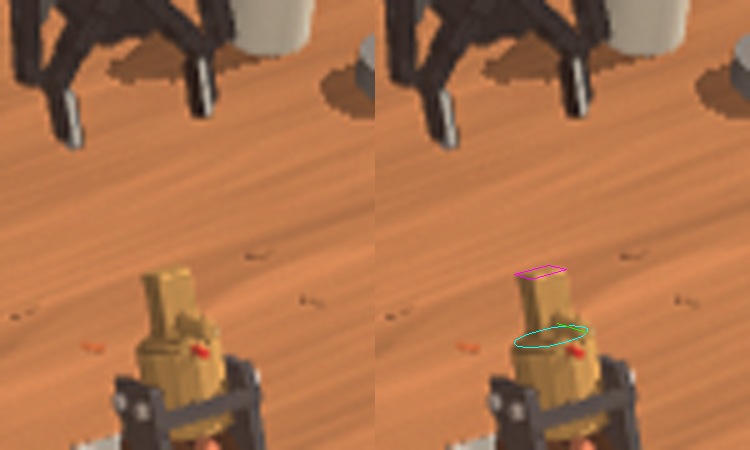

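View pics/m3.png

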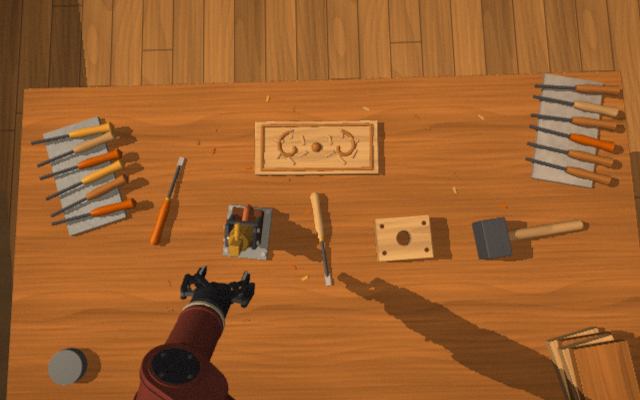

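```bash
python3 -m handwheel '[[0,0,0,0,0,0,-1],[0,0,0,0,0,0,-1],[0,0,0,0,0,0,-1]]'; python3 -c "
from rig import arm
print(arm.sign_off())"
```

```text
t: 18.0
position: [0.4766, 0.2139, 0.2364]
orientation: [-119.6, -0.2, 81.0]
force: [-0.2, 0.2, 0.1]
grip_width: 0.0857
the job is handed in; nothing more can be done
None
```

The elbow is fitted to the air outlet, screwed down to the red mark and released. I handed the job in at 18.0 s of the 51 s; sign-off gives no verdict.

**What I did:** I took the elbow out of the block and pushed it in with the barb over the white-dot slot until the flange rested on the seal. I then screwed it clockwise about 57°. The last joint was close to its range limit there, so I let go, turned the gripper half a turn and regripped. About 19° more brought the barb to the mark. I opened the gripper and backed it off about 11 cm.

**Last checks:**
- **Direction:** The arm's angle read −1.9° from the mark just before release. The top picture afterwards put the barb about 1° to 2° off the other way. The limit is about 12°.
- **Tightness:** At the end the gripper felt about 5 N of push-back along the axis and 0.23 N m of turning resistance, so the seal was being pressed.
- **Height:** I did not measure the final flange height directly. The arm's own reading was no use after the regrip, because the grip height had changed. The scene picture shows the flange where it should be at the face.
- **Sideways position:** The arm read up to about 2 mm off the axis, and the top picture showed about the same earlier. The bore only allows 1.2 mm of play, so I put this down to small errors in my estimate of the outlet's position.
- **Other items:** The gouges, mallet and panel look unmoved in the last top picture. The robot read no real contact force.

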